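# Clamp the bone specimen stub in the collet stand

### The job

Take the specimen stub with the red-brown bone chip out of the white rack, set its shank in the upright collet stand and push it gently but fully home, so that its shoulder sits flush on the steel mouth. Then turn the brass nut clockwise (seen from above) until the collet grips the shank snugly, not overtight, and let go. Leave the other stubs and everything else on the desk where they are.

Things in the scene. Friction and masses are not known exactly. Their poses are not given: they have to be found in the camera images.
- stub_mid (a point): Centre of the grip barrel of the wanted stub: loose, 60 to 100 g, upright in one of the rack's holes. Aluminium barrel, diameter 20 mm, 24 mm tall (12 mm below to 12 mm above this point), a red-brown bone chip 16 x 14 x 4 mm on top; below it a steel shank, diameter 10 mm, 36 mm long, chamfered tip (end radius 4 mm). z points up. Grip the barrel's upper part from above, fingertips over its shoulder.
- stub_shoulder (a point): Centre of the underside of that stub's barrel (its shoulder, where the shank begins): 12 mm below stub_mid, 36 mm above the shank's tip. z points up along the stub.
- rack: White plastic rack, fixed, 60 (x) x 170 (y) x 44 mm tall; origin at the centre of its underside. Three 13 mm holes along its y axis at -50, 0, +50 mm hold the stubs, their shoulders on its top. Fingers closing along its x axis stay clear of the neighbours.
- stub_b_mid (a point): Centre of the barrel of the stub with the pale cream chip, a bystander in the rack (sizes as the wanted stub).
- stub_c_mid (a point): Centre of the barrel of the stub with the dark green chip, a bystander in the rack (sizes as the wanted stub).
- holder: Fixed collet stand; origin at the centre of its underside, z up along the bore's axis. Grey base 110 x 100 x 22 mm, dark neck 31 mm in diameter between 36 and 66 mm above the table (room for fingertips below the nut), brass nut from 66 to 92 mm, steel sleeve up to 101 mm. With the stub home, its chip's top is 129 mm above the table, on the axis, between the fingers that turn the nut.
- seat: Rim of the stand's steel sleeve; origin at the centre of its mouth, 101 mm above the table, z up. Bore 12 mm, chamfered to 15 mm at the mouth; outer diameter 19 mm, 9 mm proud of the nut. About 8 mm before home two spring balls resist the shank: its weight alone does not take it home, a push of 4 to 10 N does. Home: the stub's shoulder rests on this mouth. Over 50 N on the rim is too hard.
- nut_mid (a point): Centre of the brass nut, on the bore's axis, 79 mm above the table; knurled ring, diameter 39 mm, 26 mm tall. The frame is the stand's: the nut's angle is not given. Clockwise from above tightens; it stays where left. It turns 0.8 to 2.6 rad against a steady drag (0.3 N m), then the jaws bite: a torque 0.1 to 0.3 N m above that read in free turning (read the same way) is snug, 0.4 above is overtight. Grip with 40 N or more.
- jaws: The three steel jaws inside the nut, out of sight; fixed origin on the bore's axis, 85 mm above the table. They close on the shank by 2 mm per radian of the nut and centre it; once they bite, a further 0.15 to 0.35 rad is snug and 0.55 rad is too much.
- slide_tray: Loose white slide tray, 110 x 150 x 22 mm, a bystander; origin under its centre.
- resin: Loose amber jar with a black cap, 44 mm in diameter and 75 mm tall, a bystander; origin under its centre.
- dish: Loose glass dish, 80 mm in diameter and 18 mm tall, a bystander; origin under its centre.
- marker: Loose white and black marker pen, 110 mm long, a bystander; origin under its middle.
- forceps: Loose steel forceps, 120 mm long, lying flat, a bystander; origin under their middle.
Not all that is in view belongs to the job. Leave any turquoise look-alike of the rack alone.

How it is judged:
By the outcome, as a careful person would: the job done as asked, in the order asked, and still so for the second after the job is handed in, with the robot touching nothing.
It also fails if it takes over 72 s, if anything falls off the work surface, if the arm or the gripper's body presses on something with over 40 N, if the wrist force passes 120 N, or if a joint passes its speed limit or range.

### The arm

A 6-joint arm with a two-finger parallel gripper is mounted at the origin on the work surface. World frame = base frame: x ahead of the robot, y to its left, z up, the work surface at z = 0. Lengths are in m, angles in rad, forces in N, time in s.
With the tool pointing down it reaches from about 0.3 to 0.85 m from the base axis. Payload 5.4 kg.
Tool frame: the origin (TCP) lies midway between the tips of the shut fingers; the grasp point (between the pads) lies 19 mm behind it (manip.tcp_to_grasp is the distance from the TCP to the grasp point, in m); z points along the fingers, y is the direction in which the jaws open and shut (so a half turn about z gives the same grasp; the last joint's range is limited). The gripper opens to 85 mm and grips with 20 to 120 N. Pads are 22 mm wide; open, the fingers measure 114 mm over their backs; the gripper's body (76 mm by 85 mm) begins 54 mm behind the grasp point. The pads swing forward as they close: fully open they stand 13 mm farther back than shut.
Start: joints at [1.098, 0.158, 1.597, -0, 1.386, -0.21], TCP at [0.149, 0.555, 0.231] pointing down, gripper open.
Joint ranges: [-2.91, 2.91], [-0.94, 2.29], [0.18, 2.7], [-1.29, 4.43], [0.17, 2.64], [-3, 3]. Speed limits (rad/s): [2.57, 2.57, 3.14, 3.14, 3.14, 3.14].

### API

Orientations are given as a unit quaternion [w, x, y, z].
In Python, from plant import manip, viewer gives the robot as it stands. The module is installed in compiled form; this text tells all that it offers.
- The arm moves only by the tool servo_tool, never from a script. Its argument "commands" is a list of rows, each a list of 3 entries, a list of its own where there are three numbers: the shift along the tool's x, y, z each as a share of 0.03 m, from -1 to 1, then the turn, a rotation vector about the tool's x, y, z each as a share of 0.15 rad, from -1 to 1, then the gripper command: -1 is shut, 1 is fully open, values between are in proportion. In form: [[[tx, ty, tz], [wx, wy, wz], claw], ...]. A call has 1 to 12 rows; each row shifts and turns the commanded pose from where the row before left it, along the tool's axes as they then stand; what a row does not reach is not made up. A row lasts 1/10 s, in which the tool goes at most 50 mm and 8.59 degrees, less where a joint would pass 70% of its speed; a pose out of reach is approached as far as the arm can. A call with a number of a shift or a turn outside -1 to 1 is refused whole. A call with a gripper value outside its range is refused whole. The fingers move at their own pace and stop on an object; "force" is the grip in N (left out, the last holds). Time passes only in rows, so rows that do not move let the fingers close. It gives the time, the measured TCP pose, the force and the opening at its end, in the units of the state.
- manip.state(): the state, without advancing time (a new reading comes with each control period).
- viewer.get_image(name): name is "scene" or "top" or "wrist"; returns a dict with "image" (400x640x3 uint8, red, green, blue), "depth" (400x640 float32, m along the optical axis (not along the pixel's ray), 0 where there is no reading), "K" (3x3 intrinsics, pixels), "origin" and "attitude" of the camera in the world. Camera axes: x right, y up, looking along -z (the intrinsics and any distortion apply to the point x, -y, -z); pixel columns grow to the right and rows downward; lengths in m; the calibration is good to about 2 mm. A picture is of the moment at which its call begins.
- manip.close_job(): hands the job in, once; it reports no verdict.
The state is a dict: "clock": time; "qpos": joint angles; "qd": joint speeds; "joint_efforts": joint torques, N m; "tool_pos": TCP position; "ee_rot": TCP orientation; "force": force on the tool from outside, world axes, zero at the start; "moment": the same for the moment, N m; "gripper_width": finger opening in m.
Only numpy, scipy, OpenCV 4.12 (cv2) and the standard library are available. Lean on these libraries where they do the work, as an engineer would, in place of code of your own. Each camera call takes 0.05 s, during which the arm holds its last target.

## Working session

There is one attempt and no reset: what is moved stays moved. The work goes in short steps, Python scripts to look and compute and a tool call to move; the robot and the scene stay as the last step left them, time stands still between calls to the robot, and variables do not carry over. Pictures are saved under pics/ and viewed, and the job is handed in when it is done.

Besides the shell and the picture viewer there is one more tool, called after ">>>" in YAML: its name, and indented under it one key for each argument. servo_tool: Moves the arm, as the interface text tells. Shift numbers are shares of 0.03 m and turn numbers shares of 0.15 rad, none past 1 either way. Its arguments: {"type":"object","properties":{"commands":{"type":"array"},"force":{"type":"number"}},"required":["commands"]}

```bash
mkdir -p pics; cat > h.py <<'E'
import numpy as np, cv2
from plant import manip, viewer
from scipy.spatial.transform import Rotation as R
def grab(n,tag):
    d=viewer.get_image(n); cv2.imwrite(f'pics/{tag}.png',d['image'][:,:,::-1]); np.savez(f'pics/{tag}.npz',**{k:np.array(v) for k,v in d.items()}); return d
def load(tag): return dict(np.load(f'pics/{tag}.npz'))
def rot(a):
    a=np.array(a,float)
    if a.shape==(3,3): return a
    return R.from_quat([a[1],a[2],a[3],a[0]]).as_matrix()
def px2w(d,u,v,depth=None):
    K=d['K']; z=d['depth'][int(round(v)),int(round(u))] if depth is None else depth
    p=np.array([(u-K[0,2])/K[0,0]*z,-(v-K[1,2])/K[1,1]*z,-z])
    return rot(d['attitude'])@p+d['origin']
def ray_z(d,u,v,zw):
    o=np.array(d['origin']); r=px2w(d,u,v,1.0)-o
    return o+r*(zw-o[2])/r[2]
def w2px(d,p):
    c=rot(d['attitude']).T@(np.array(p)-d['origin']); K=d['K']
    return K[0,2]+K[0,0]*c[0]/-c[2], K[1,2]+K[1,1]*(-c[1])/-c[2]
def crop(tag,u0,v0,u1,v1,s,out):
    im=cv2.imread(f'pics/{tag}.png')[v0:v1,u0:u1]; cv2.imwrite(f'pics/{out}.png',cv2.resize(im,None,fx=s,fy=s,interpolation=cv2.INTER_CUBIC))
def st():
    s=manip.state(); print({k:np.round(v,4).tolist() for k,v in s.items()}); return s
E
python3 - <<'E'
from h import *
for n in ['scene','top','wrist']:
    d=grab(n,n+'0'); print(n,d['K'].tolist(),d['origin'],d['attitude'], [k for k in d])
st(); print(manip.tcp_to_grasp)
E
```

```text
scene [[452.35516144358604, 0.0, 321.4828798281422], [0.0, 452.35516144358604, 201.2122105718595], [0.0, 0.0, 1.0]] [ 1.24925883 -0.48991078  0.7410418 ] [0.79335947 0.36926495 0.2129162  0.43461574] ['image', 'depth', 'K', 'origin', 'attitude']
top [[509.037334530137, 0.0, 326.75102715753314], [0.0, 509.037334530137, 189.46721795215655], [0.0, 0.0, 1.0]] [ 0.32435216 -0.0603548   1.27983241] [ 0.70457909  0.06573104 -0.06749087 -0.70334395] ['image', 'depth', 'K', 'origin', 'attitude']
wrist [[276.63251383635657, 0.0, 317.31870148706156], [0.0, 276.63251383635657, 199.72926158968338], [0.0, 0.0, 1.0]] [0.07733649 0.57398682 0.37256439] [ 0.78476377 -0.11772771 -0.08905933  0.60195885] ['image', 'depth', 'K', 'origin', 'attitude']
{'clock': 0.15, 'qpos': [1.0979, 0.1589, 1.5979, 0.0, 1.3862, -0.2101], 'qd': [-0.0014, -0.0018, -0.0038, 0.0001, -0.0023, 0.0001], 'joint_efforts': [0.0008, -39.6376, -33.1786, -0.0002, 0.0055, -0.0], 'tool_pos': [0.1492, 0.5548, 0.2305], 'ee_rot': [-0.0002, 0.131, 0.9914, -0.0007], 'force': [0.4821, 0.4793, -0.1573], 'moment': [0.0629, 0.0036, -0.0231], 'gripper_width': 0.0854}
0.0187
```

```bash
ls .
```

```text
h.py
pics
```

View pics/scene0.png

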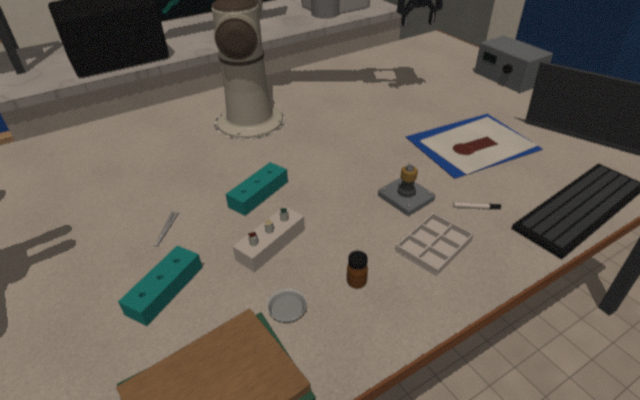

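View pics/top0.png

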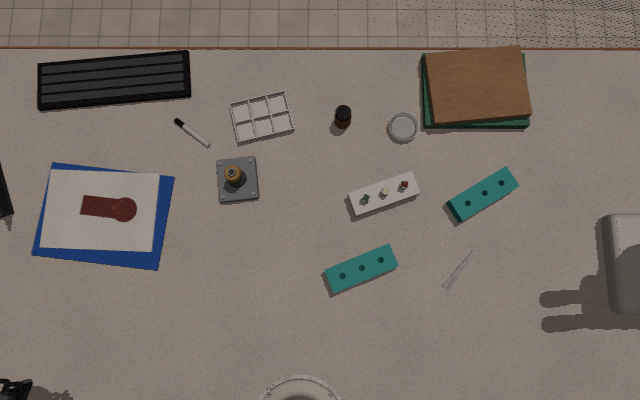

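View pics/wrist0.png

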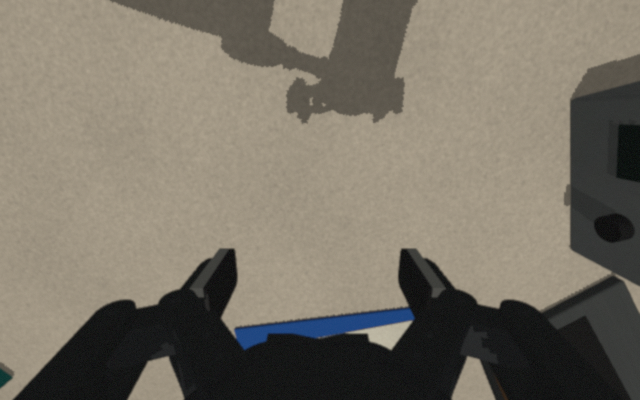

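The scene and top views agree. In the top view the white rack is at about (384,194), with chips at (404,184) red-brown, (385,191) cream and (365,199) dark green. The stand is at about (236,178). There are two turquoise racks, at (483,195) and (361,269).

```bash
python3 - <<'E'
from h import *
crop('top0',340,165,430,225,8,'c_rack'); crop('top0',205,145,270,210,8,'c_stand'); crop('scene0',225,195,315,275,8,'c_rack_s'); crop('scene0',370,155,445,220,8,'c_stand_s')
E
```

```text
(no output)
```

View pics/c_rack.png

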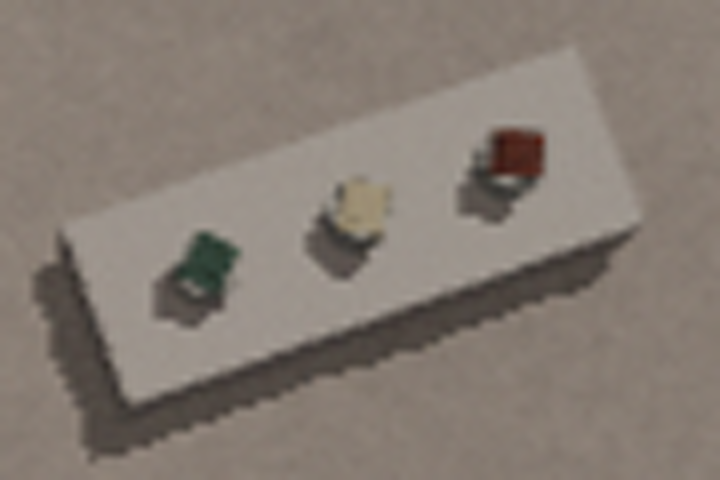

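View pics/c_stand.png

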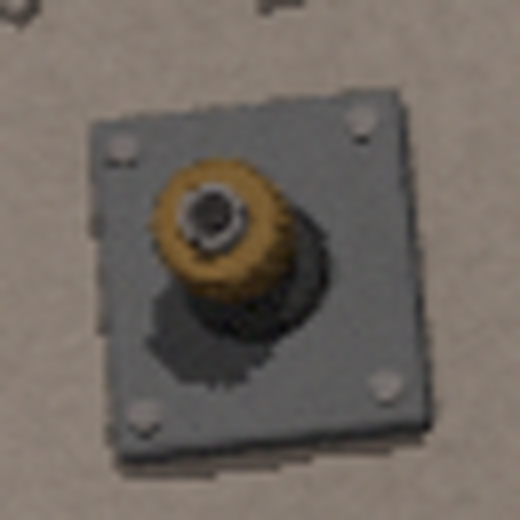

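View pics/c_rack_s.png

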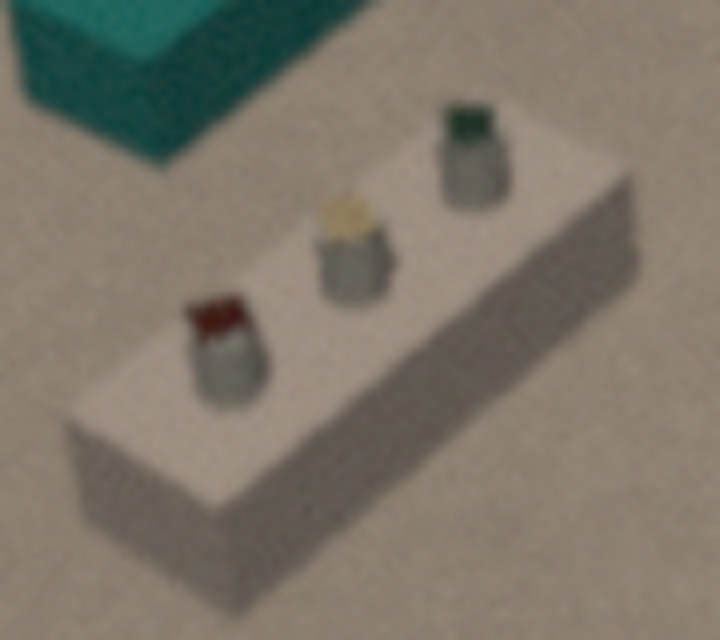

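View pics/c_stand_s.png

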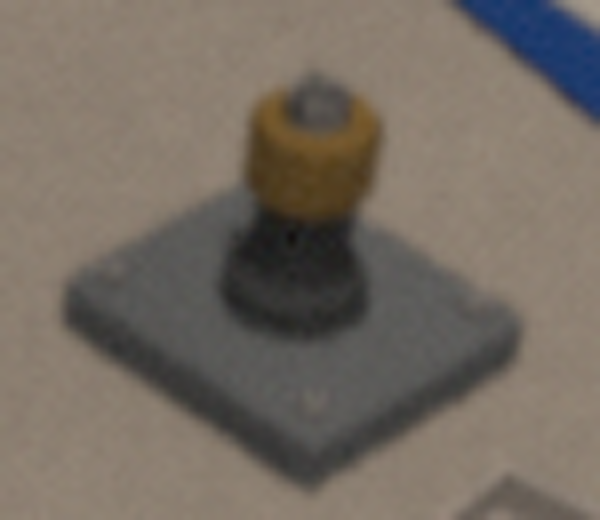

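The rack crop confirms the target: red-brown chip at top pixel (404.7,184), cream at (385,191), dark green at (366,197). The rack's top corners are at crop (62,230), (575,47), (640,222) and (130,405). The mouth is at about (231.4,171.5).

```bash
python3 - <<'E'
from h import *
t=load('top0'); s=load('scene0')
C=[ray_z(t,340+u/8,165+v/8,.044) for u,v in [(62,230),(575,47),(640,222),(130,405)]]
C=np.array(C); print(np.round(C,4)); c=C.mean(0); ax=(C[0]+C[3]-C[1]-C[2])[:2]; ax/=np.linalg.norm(ax); print('c',c,'axis y+',ax)
for n in(-.05,0,.05): print('hole',c[:2]+n*ax)
for u,v in [(518,152),(362,208),(209,260)]: print('chip top',ray_z(t,340+u/8,165+v/8,.072))
print('chip scene', ray_z(s,225+218/8,195+318/8,.072))
print('mouth top',ray_z(t,205+211/8,145+212/8,.101),'scene',ray_z(s,370+318/8,155+101/8,.101), w2px(s,ray_z(t,205+211/8,145+212/8,.101)))
B=np.array([ray_z(t,205+u/8,145+v/8,.022) for u,v in [(90,125),(400,92),(432,428),(118,458)]]);print(B, B.mean(0))
# depth based
print('depth',px2w(t,385,200),px2w(t,218,200))
E
```

```text
[[ 0.5497 -0.1151  0.044 ]
 [ 0.6079 -0.2752  0.044 ]
 [ 0.5526 -0.2936  0.044 ]
 [ 0.4953 -0.1356  0.044 ]]
c [ 0.55136057 -0.20485916  0.044     ] axis y+ [-0.34124587  0.93997407]
hole [ 0.56842286 -0.25185786]
hole [ 0.55136057 -0.20485916]
hole [ 0.53429827 -0.15786046]
chip top [ 0.56885578 -0.25206334  0.072     ]
chip top [ 0.55151281 -0.20448108  0.072     ]
chip top [ 0.53548832 -0.15807699  0.072     ]
chip scene [ 0.57102397 -0.25245336  0.072     ]
mouth top [0.59240168 0.1632099  0.101     ] scene [0.59608136 0.16043266 0.101     ] (np.float64(409.62920489307436), np.float64(166.53026811558252))
[[0.63861315 0.21765333 0.022     ]
 [0.64963549 0.11950302 0.022     ]
 [0.54115671 0.10645091 0.022     ]
 [0.53144399 0.20437723 0.022     ]] [0.59021234 0.16199612 0.022     ]
depth [ 0.53456501 -0.20699121  0.04199785] [0.54051427 0.2132566  0.00207932]
```

```bash
cat >> h.py <<'E'
def plan(target,yaw_y=None):
    """displacement in tool-axis shares to TCP target; yaw_y: desired world heading of tool y"""
    s=manip.state(); M=rot(s['ee_rot']); d=M.T@(np.array(target)-s['tool_pos'])
    y=np.arctan2(M[1,1],M[0,1]); print('tool y heading',round(y,4),'tilt z',np.round(M[:,2],4),'shift shares',np.round(d/.03,3))
    if yaw_y is not None:
        r=rot([0,1,0,0]); 
        yv=np.array([np.cos(yaw_y),np.sin(yaw_y),0]); zv=np.array([0,0,-1.]); G=np.c_[np.cross(yv,zv),yv,zv]
        w=R.from_matrix(M.T@G).as_rotvec(); print('turn shares',np.round(w/.15,3),'shift shares after turn',np.round(G.T@(np.array(target)-s['tool_pos'])/.03,3))
E
python3 -c "
from h import *
plan([.5695,-.252,.2],.348)"
```

```text
tool y heading 1.308 tilt z [-7.0e-04 -1.3e-03 -1.0e+00] shift shares [-20.517 -22.33    1.043]
turn shares [-1.0e-02  3.0e-03  6.4e+00] shift shares after turn [-30.06    4.      1.018]
```

>>> servo_tool:
  commands:
    - [[0, 0, 0], [0, 0, 0.9], 1]
    - [[0, 0, 0], [0, 0, 0.9], 1]
    - [[0, 0, 0], [0, 0, 0.9], 1]
    - [[0, 0, 0], [0, 0, 0.9], 1]
    - [[0, 0, 0], [0, 0, 0.9], 1]
    - [[0, 0, 0], [0, 0, 0.9], 1]
    - [[0, 0, 0], [0, 0, 1], 1]
    - [[-0.5, 0.1, 0], [0, 0, 0], 1]
    - [[-1, 0.15, 0], [0, 0, 0], 1]
    - [[-1, 0.15, 0], [0, 0, 0], 1]
    - [[-1, 0.15, 0], [0, 0, 0], 1]
    - [[-1, 0.15, 0], [0, 0, 0], 1]
  force: 40

```text
clock: 1.35
tool_pos: [0.2157, 0.4335, 0.231]
ee_rot: [0.0, 0.572, 0.82, -0.0]
force: [1.3, 0.5, 0.2]
gripper_width: 0.0855
```

>>> servo_tool:
  commands:
    - [[-1, 0.15, 0], [0, 0, 0], 1]
    - [[-1, 0.15, 0], [0, 0, 0], 1]
    - [[-1, 0.15, 0], [0, 0, 0], 1]
    - [[-1, 0.15, 0], [0, 0, 0], 1]
    - [[-1, 0.15, 0], [0, 0, 0], 1]
    - [[-1, 0.15, 0], [0, 0, 0], 1]
    - [[-1, 0.15, 0], [0, 0, 0], 1]
    - [[-1, 0.15, 0], [0, 0, 0], 1]
    - [[-1, 0.15, 0], [0, 0, 0], 1]
    - [[-1, 0.15, 0], [0, 0, 0], 1]
    - [[-1, 0.15, 0], [0, 0, 0], 1]
    - [[-1, 0.15, 0], [0, 0, 0], 1]

```text
clock: 2.55
tool_pos: [0.3886, 0.1136, 0.231]
ee_rot: [0.0, 0.572, 0.82, -0.0]
force: [0.0, 0.9, -0.3]
gripper_width: 0.0856
```

>>> servo_tool:
  commands:
    - [[-1, 0.15, 0], [0, 0, 0], 1]
    - [[-1, 0.15, 0], [0, 0, 0], 1]
    - [[-1, 0.15, 0], [0, 0, 0], 1]
    - [[-1, 0.15, 0], [0, 0, 0], 1]
    - [[-1, 0.15, 0], [0, 0, 0], 1]
    - [[-1, 0.15, 0], [0, 0, 0], 1]
    - [[-1, 0.1, 0], [0, 0, 0], 1]
    - [[-1, 0, 0], [0, 0, 0], 1]
    - [[-1, 0, 0], [0, 0, 0], 1]
    - [[-0.5, 0, 0], [0, 0, 0], 1]
    - [[0, 0, 0], [0, 0, 0], 1]

```text
clock: 3.65
tool_pos: [0.5137, -0.1437, 0.231]
ee_rot: [-0.0, 0.574, 0.819, -0.0]
force: [-0.0, 0.8, -0.0]
gripper_width: 0.0854
```

```bash
python3 -c "
from h import *
st();plan([.5695,-.252,.2],.348); grab('wrist','w1')"
```

```text
{'clock': 3.65, 'qpos': [-0.4993, 0.0513, 1.7132, -0.0002, 1.3776, -0.8469], 'qd': [0.0429, -0.0291, 0.0291, 0.0182, 0.0159, 0.0289], 'joint_efforts': [-1.2758, -34.358, -33.589, -0.1439, -0.1457, -0.1749], 'tool_pos': [0.5137, -0.1437, 0.231], 'ee_rot': [-0.0003, 0.5742, 0.8187, -0.0002], 'force': [-0.0147, 0.8469, -0.0445], 'moment': [0.0376, -0.0222, -0.0029], 'gripper_width': 0.0854}
tool y heading 0.3476 tilt z [-6.e-04  1.e-04 -1.e+00] shift shares [-4.028  0.519  1.033]
turn shares [-0.004 -0.002 -0.003] shift shares after turn [-4.028  0.517  1.034]
```

View pics/w1.png

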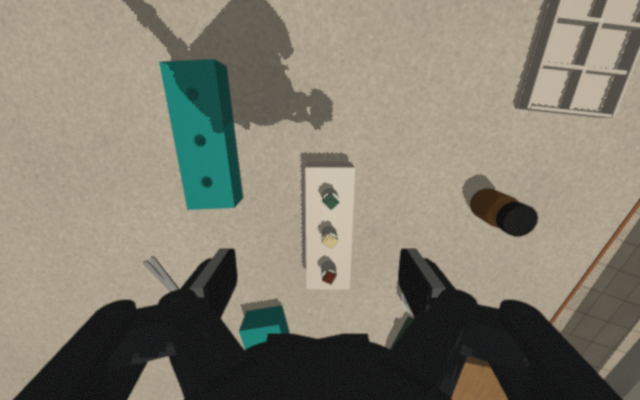

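The wrist view shows the white rack at centre. The red-brown chip is at about (329,276), cream at (330,240) and green at (331,201). A close crop will fix the chip position.

```bash
python3 -c "
from h import *
crop('w1',295,160,365,295,5,'c_w1')"
```

```text
(no output)
```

View pics/c_w1.png

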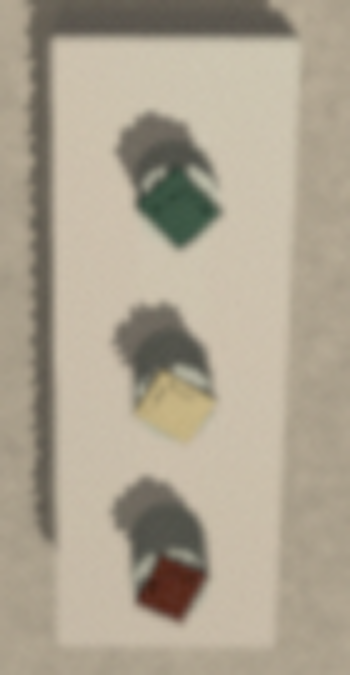

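In the crop, the chip centres are red (173,587), cream (175,408) and green (179,207). The rack corners are (52,38), (300,40), (275,645) and (57,645).

```bash
python3 -c "
from h import *
d=load('w1')
f=lambda u,v,z: ray_z(d,295+u/5,160+v/5,z)
for p in [(173,587),(175,408),(179,207)]: print(np.round(f(*p,.072),4))
C=np.array([f(*p,.044) for p in [(52,38),(300,40),(275,645),(57,645)]]);c=C.mean(0);ax=(C[0]+C[1]-C[2]-C[3])[:2];print(np.linalg.norm(ax)/2,c);ax/=np.linalg.norm(ax);print(ax,np.arctan2(-ax[0],ax[1]),c[:2]-.05*ax)
p=px2w(d,329,275);print('depth',p)
"
```

```text
[ 0.5685 -0.2504  0.072 ]
[ 0.5517 -0.2045  0.072 ]
[ 0.5348 -0.1572  0.072 ]
0.1689839265210062 [ 0.55203156 -0.20511053  0.044     ]
[-0.3384265   0.94099283] 0.3452442247606204 [ 0.56895289 -0.25216017]
depth [ 0.56688225 -0.24804544  0.07102082]
```

```bash
python3 -c "
from h import *
plan([.569,-.2515,.048],.346)"
```

```text
tool y heading 0.3483 tilt z [-8.e-04  8.e-04 -1.e+00] shift shares [-4.058  0.499  6.097]
turn shares [-0.003 -0.007  0.015] shift shares after turn [-4.05   0.506  6.102]
```

>>> servo_tool:
  commands:
    - [[-0.5, 0.1, 0], [0, 0, 0.015], 1]
    - [[-0.9, 0.1, 0], [0, 0, 0], 1]
    - [[-0.9, 0.1, 0], [0, 0, 0], 1]
    - [[-0.9, 0.1, 0], [0, 0, 0], 1]
    - [[-0.6, 0.1, 0], [0, 0, 0], 1]
    - [[-0.25, 0, 0], [0, 0, 0], 1]
    - [[0, 0, 0.5], [0, 0, 0], 1]
    - [[0, 0, 0.9], [0, 0, 0], 1]
    - [[0, 0, 0.9], [0, 0, 0], 1]
    - [[0, 0, 0.5], [0, 0, 0], 1]
    - [[0, 0, 0], [0, 0, 0], 1]

```text
clock: 4.8
tool_pos: [0.5673, -0.249, 0.1438]
ee_rot: [-0.003, 0.574, 0.819, 0.0]
force: [-0.1, -0.1, -0.8]
gripper_width: 0.0854
```

```bash
python3 -c "
from h import *
plan([.569,-.2515,.048],.346); grab('wrist','w2')"
```

```text
tool y heading 0.347 tilt z [-0.0054  0.004  -1.    ] shift shares [-0.116  0.036  3.194]
turn shares [-0.025 -0.037  0.006] shift shares after turn [-0.098  0.025  3.195]
```

View pics/w2.png

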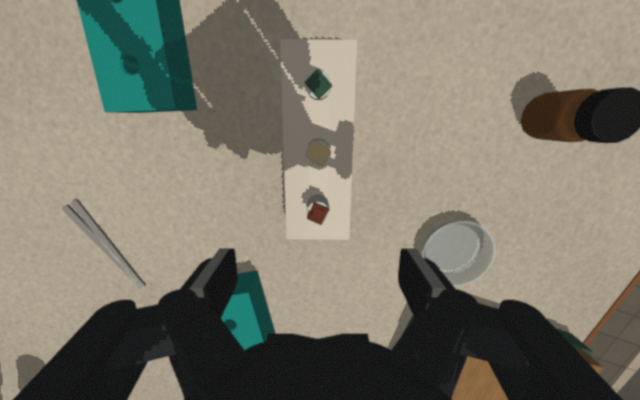

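The red chip is at (317.5,211), midway between the fingertips (column about 318), so the jaws are centred on it. Descending.

>>> servo_tool:
  commands:
    - [[-0.1, 0, 0.5], [0, 0, 0], 1]
    - [[0, 0, 0.8], [0, 0, 0], 1]
    - [[0, 0, 0.8], [0, 0, 0], 1]
    - [[0, 0, 0.6], [0, 0, 0], 1]
    - [[0, 0, 0.4], [0, 0, 0], 1]
    - [[0, 0, 0], [0, 0, 0], 1]
    - [[0, 0, 0], [0, 0, 0], 1]

```text
clock: 5.55
tool_pos: [0.5711, -0.2547, 0.0552]
ee_rot: [0.001, 0.575, 0.818, 0.0]
force: [-0.2, 0.2, -0.0]
gripper_width: 0.085
```

```bash
python3 -c "
from h import *
d=load('w2'); print(ray_z(d,317.5,211,.072))
plan([.569,-.2515,.048],.346); grab('wrist','w3')"
```

```text
[ 0.5673327  -0.24954281  0.072     ]
tool y heading 0.3457 tilt z [ 1.3e-03 -9.0e-04 -1.0e+00] shift shares [ 0.124 -0.029  0.239]
turn shares [ 0.006  0.008 -0.002] shift shares after turn [ 0.124 -0.028  0.239]
```

View pics/w3.png

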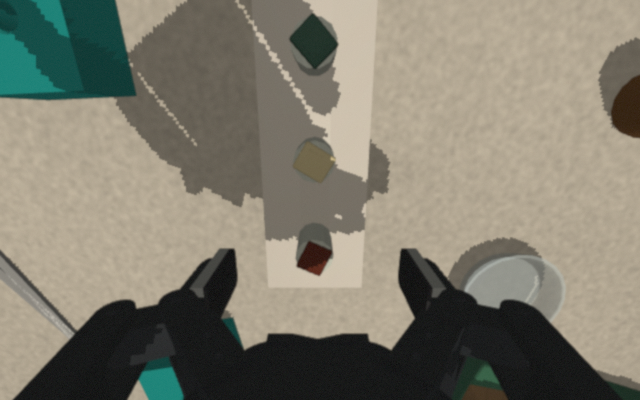

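The chip is at (315,258), still between the fingertips. Correcting the last few millimetres.

```bash
python3 -c "
from h import *
d=load('w3'); print(ray_z(d,315,258,.072), ray_z(d,313.5,158,.072))
plan([.5685,-.251,.048],.346)"
```

```text
[ 0.56820508 -0.25038213  0.072     ] [ 0.55050968 -0.20294942  0.072     ]
tool y heading 0.3457 tilt z [ 0.0021 -0.0014 -1.    ] shift shares [ 0.155 -0.046  0.256]
turn shares [ 0.01   0.014 -0.002] shift shares after turn [ 0.155 -0.046  0.256]
```

>>> servo_tool:
  commands:
    - [[0.15, -0.04, 0.25], [0, 0, 0], 1]
    - [[0, 0, 0], [0, 0, 0], 1]
    - [[0, 0, 0], [0, 0, 0], 0.2]
    - [[0, 0, 0], [0, 0, 0], -0.2]
    - [[0, 0, 0], [0, 0, 0], -0.4]
    - [[0, 0, 0], [0, 0, 0], -0.5]
    - [[0, 0, 0], [0, 0, 0], -1]
    - [[0, 0, 0], [0, 0, 0], -1]
    - [[0, 0, 0], [0, 0, 0], -1]
    - [[0, 0, 0], [0, 0, 0], -1]
    - [[0, 0, 0], [0, 0, 0], -1]
  force: 40

```text
clock: 6.7
tool_pos: [0.568, -0.2506, 0.0471]
ee_rot: [0.0, 0.575, 0.818, -0.0]
force: [0.5, -0.6, 2.9]
gripper_width: 0.0186
```

```bash
python3 -c "
from h import *
st();plan([.5685,-.251,.048],.346); grab('wrist','w4')"
```

```text
{'clock': 6.7, 'qpos': [-0.6098, 0.4716, 1.5955, -0.0, 1.0738, -0.9555], 'qd': [0.0023, -0.0001, 0.002, 0.001, 0.0004, 0.0009], 'joint_efforts': [0.0489, -45.6693, -27.5182, 0.0131, 0.0575, -0.0003], 'tool_pos': [0.568, -0.2506, 0.0471], 'ee_rot': [0.0003, 0.5749, 0.8182, -0.0], 'force': [0.493, -0.6148, 2.8988], 'moment': [-0.0317, -0.0213, 0.0181], 'gripper_width': 0.0186}
tool y heading 0.3457 tilt z [ 5.e-04 -4.e-04 -1.e+00] shift shares [-0.019  0.011 -0.03 ]
turn shares [ 0.002  0.004 -0.002] shift shares after turn [-0.019  0.011 -0.03 ]
```

View pics/w4.png

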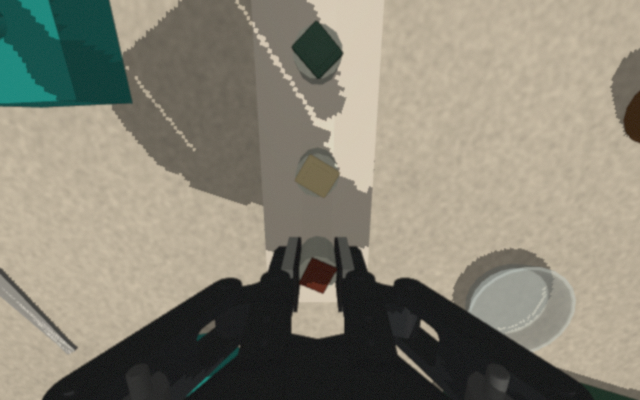

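Gripped: opening 18.6 mm, red chip between the pads at (318,274). Lifting, then moving towards the stand.

>>> servo_tool:
  commands:
    - [[0, 0, -0.2], [0, 0, 0], -1]
    - [[0, 0, -0.5], [0, 0, 0], -1]
    - [[0, 0, -0.9], [0, 0, 0], -1]
    - [[0, 0, -0.9], [0, 0, 0], -1]
    - [[0, 0, -0.9], [0, 0, 0], -1]
    - [[0, 0, -0.9], [0, 0, 0], -1]
    - [[0, 0, -0.7], [0, 0, 0], -1]
    - [[0, 0, -0.3], [0, 0, 0], -1]
    - [[0, 0, 0], [0, 0, 0], -1]

```text
clock: 7.65
tool_pos: [0.5685, -0.2509, 0.2079]
ee_rot: [0.002, 0.575, 0.818, 0.0]
force: [-0.1, -0.4, -1.6]
gripper_width: 0.0185
```

```bash
python3 -c "
from h import *
st();plan([.63,.06,.2],.346); grab('wrist','w5')"
```

```text
{'clock': 7.65, 'qpos': [-0.6098, 0.2912, 1.4883, 0.0, 1.3588, -0.9556], 'qd': [-0.0022, 0.0321, 0.0451, -0.0014, -0.0161, -0.0029], 'joint_efforts': [0.0594, -45.7128, -33.647, -0.0008, 0.1513, 0.0001], 'tool_pos': [0.5685, -0.2509, 0.2079], 'ee_rot': [0.0017, 0.5749, 0.8182, 0.0], 'force': [-0.1002, -0.4128, -1.6375], 'moment': [-0.0026, 0.0106, -0.0451], 'gripper_width': 0.0185}
tool y heading 0.3458 tilt z [ 0.0028 -0.0019 -1.    ] shift shares [9.054 5.441 0.248]
turn shares [ 0.013  0.018 -0.001] shift shares after turn [9.052 5.443 0.263]
```

View pics/w5.png

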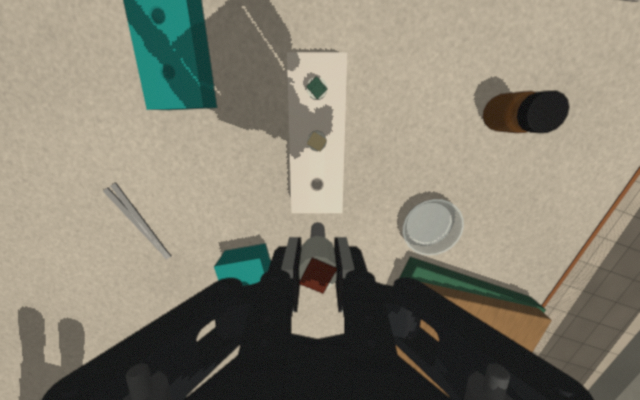

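The stub is out of the rack: its hole at (317,184) is empty, the shank tip shows at (318,228), and the neighbours are unmoved.

>>> servo_tool:
  commands:
    - [[0.5, 0.3, 0], [0, 0, 0], -1]
    - [[0.9, 0.55, 0], [0, 0, 0], -1]
    - [[0.9, 0.55, 0], [0, 0, 0], -1]
    - [[0.9, 0.55, 0], [0, 0, 0], -1]
    - [[0.9, 0.55, 0], [0, 0, 0], -1]
    - [[0.9, 0.55, 0], [0, 0, 0], -1]
    - [[0.9, 0.55, 0], [0, 0, 0], -1]
    - [[0.9, 0.55, 0], [0, 0, 0], -1]
    - [[0.9, 0.5, 0], [0, 0, 0], -1]
    - [[0.7, 0.3, 0], [0, 0, 0], -1]
    - [[0.5, 0.2, 0], [0, 0, 0], -1]
    - [[0, 0, 0], [0, 0, 0], -1]

```text
clock: 8.9
tool_pos: [0.6216, 0.0558, 0.2045]
ee_rot: [-0.001, 0.574, 0.819, -0.0]
force: [-0.6, -0.0, -0.7]
gripper_width: 0.0184
```

```bash
python3 -c "
from h import *
st();plan([.594,.162,.2],.346); grab('wrist','w6')"
```

```text
{'clock': 8.9, 'qpos': [-0.1041, 0.3051, 1.478, 0.0006, 1.361, -0.4529], 'qd': [-0.0486, -0.0062, -0.0059, -0.0272, -0.0041, -0.0238], 'joint_efforts': [1.1445, -45.5774, -33.3306, 0.1732, 0.0201, 0.1828], 'tool_pos': [0.6216, 0.0558, 0.2045], 'ee_rot': [-0.0012, 0.5737, 0.819, -0.0004], 'force': [-0.5554, -0.0067, -0.7026], 'moment': [0.0311, 0.0189, -0.0102], 'gripper_width': 0.0184}
tool y heading 0.3487 tilt z [-2.4e-03  8.0e-04 -1.0e+00] shift shares [3.643 0.344 0.155]
turn shares [-0.013 -0.011  0.018] shift shares after turn [3.644 0.334 0.149]
```

View pics/w6.png

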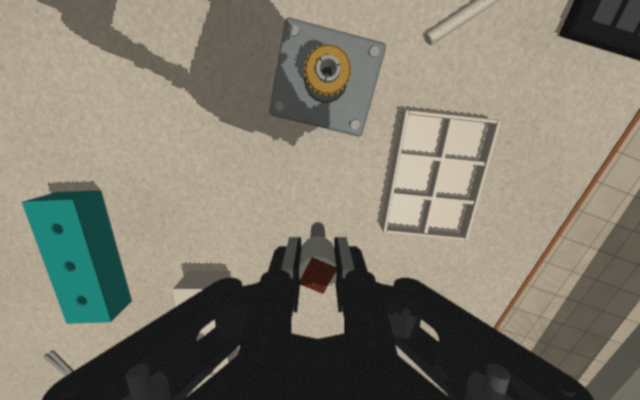

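```bash
python3 -c "
from h import *
crop('w6',265,10,395,145,5,'c_w6');crop('w6',285,215,355,300,8,'c_w6s')"
```

```text
(no output)
```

View pics/c_w6.png

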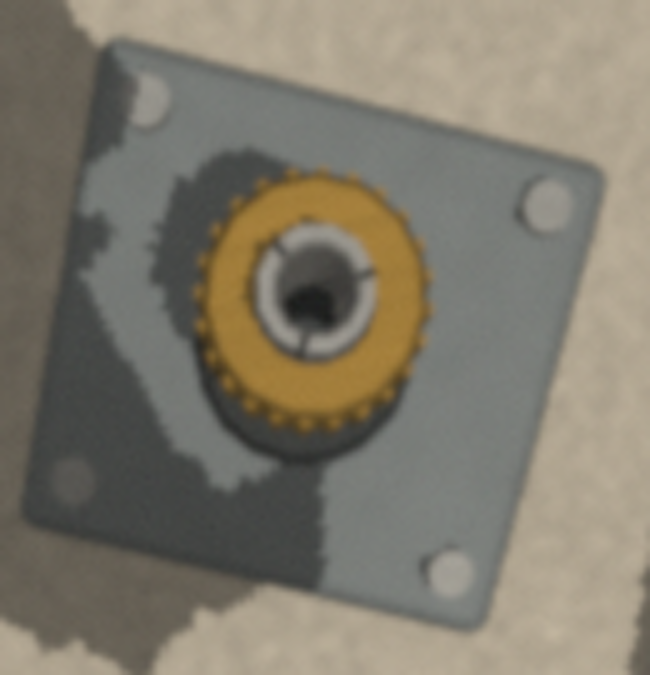

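View pics/c_w6s.png

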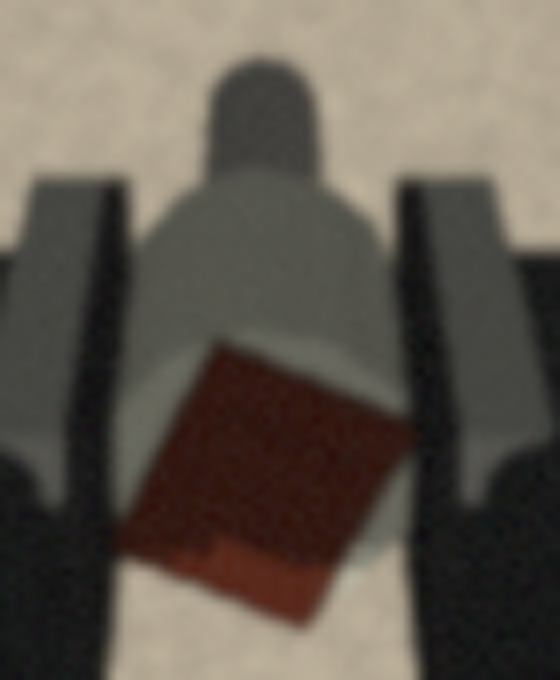

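The mouth ring centre is at crop (315,291), which is full-image (328,68.2). The held chip's top centre is at (318.5,275.6), and the shank hangs straight at u about 318.

```bash
python3 -c "
from h import *
d=load('w6'); m=ray_z(d,328,68.2,.101); print('mouth',m,'nut',ray_z(d,265+316/5,10+296/5,.092))
B=np.array([ray_z(d,265+u/5,10+v/5,.022) for u,v in [(108,40),(607,170),(480,632),(22,518)]]);print(B.mean(0))
tz=.2045
c=ray_z(d,318.5,275.6,tz+.025);print('chip',c)
# tip front edge vs model
s=manip.state();M=rot(s['ee_rot']);
for off in [(0,0,0),(0,.0,.0)]:
  ctr=s['tool_pos']+M@np.array([0,0,.039]); print('tip ctr px',w2px(d,ctr),'front px',w2px(d,ctr+M@np.array([.004,0,0])),w2px(d,s['tool_pos']+M@np.array([0,0,-.025])))
print('TCP',s['tool_pos'])
print('dxy chip-based', M.T@(m-c)/.03)
"
```

```text
mouth [0.5916798  0.16269631 0.101     ] nut [0.59192861 0.16340195 0.092     ]
[0.59218847 0.16272448 0.022     ]
chip [0.62221425 0.05593531 0.2295    ]
tip ctr px (np.float64(316.964337246082), np.float64(227.55196486882704)) front px (np.float64(316.9712507029275), np.float64(222.2618753554534)) (np.float64(316.75632238568534), np.float64(278.8179126616047))
tip ctr px (np.float64(316.964337246082), np.float64(227.55196486882704)) front px (np.float64(316.9712507029275), np.float64(222.2618753554534)) (np.float64(316.75632238568534), np.float64(278.8179126616047))
TCP [0.6219221  0.05414449 0.20478769]
dxy chip-based [3.690411   0.26243658 4.2847674 ]
```

```bash
python3 -c "
from h import *
plan([.592,.1627,.155],.346)"
```

```text
tool y heading 0.3475 tilt z [-1.8e-03 -1.0e-04 -1.0e+00] shift shares [3.741 0.297 1.661]
turn shares [-0.012 -0.003  0.01 ] shift shares after turn [3.742 0.289 1.66 ]
```

>>> servo_tool:
  commands:
    - [[0.5, 0.05, 0], [0, 0, 0], -1]
    - [[0.8, 0.05, 0], [0, 0, 0], -1]
    - [[0.9, 0.05, 0], [0, 0, 0], -1]
    - [[0.8, 0.05, 0], [0, 0, 0], -1]
    - [[0.5, 0.05, 0.4], [0, 0, 0], -1]
    - [[0.25, 0.05, 0.6], [0, 0, 0], -1]
    - [[0, 0, 0.5], [0, 0, 0], -1]
    - [[0, 0, 0.15], [0, 0, 0], -1]
    - [[0, 0, 0], [0, 0, 0], -1]
    - [[0, 0, 0], [0, 0, 0], -1]
    - [[0, 0, 0], [0, 0, 0], -1]

```text
clock: 10.05
tool_pos: [0.5938, 0.1616, 0.1573]
ee_rot: [0.001, 0.575, 0.818, 0.001]
force: [-0.4, -0.8, -0.5]
gripper_width: 0.0185
```

```bash
python3 -c "
from h import *
st();plan([.592,.1627,.155],.346); grab('wrist','w7'); grab('scene','s7');grab('top','t7')
crop('w7',240,180,400,300,5,'c_w7');crop('s7',370,110,450,220,5,'c_s7')"
```

```text
{'clock': 10.05, 'qpos': [0.0696, 0.3222, 1.553, -0.0001, 1.2645, -0.2753], 'qd': [0.0034, -0.003, -0.0011, 0.0004, 0.0009, -0.0001], 'joint_efforts': [-0.0159, -44.7663, -31.8709, -0.0032, 0.0042, -0.0004], 'tool_pos': [0.5938, 0.1616, 0.1573], 'ee_rot': [0.0008, 0.5753, 0.818, 0.0006], 'force': [-0.4118, -0.7864, -0.5414], 'moment': [-0.004, -0.0072, 0.0233], 'gripper_width': 0.0185}
tool y heading 0.345 tilt z [ 1.9e-03  1.0e-04 -1.0e+00] shift shares [ 0.055 -0.045  0.078]
turn shares [ 0.012  0.004 -0.007] shift shares after turn [ 0.055 -0.045  0.078]
```

View pics/c_w7.png

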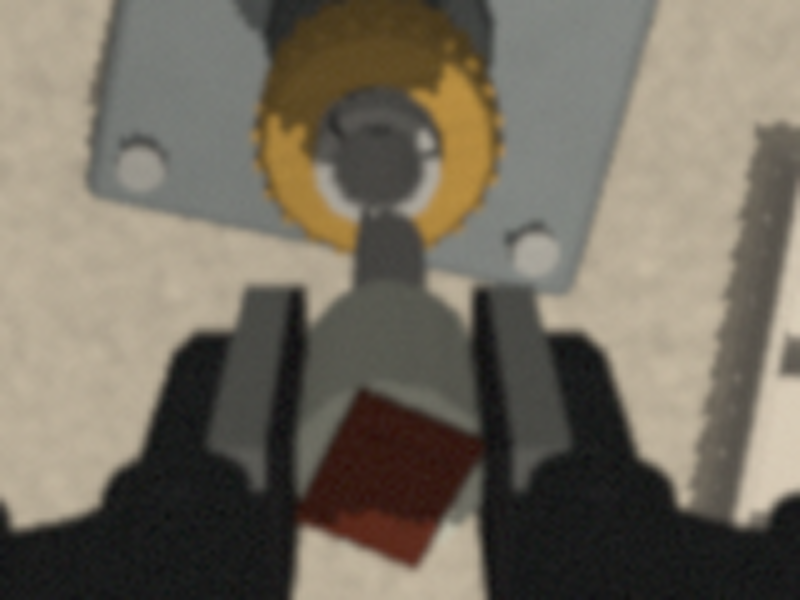

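View pics/c_s7.png

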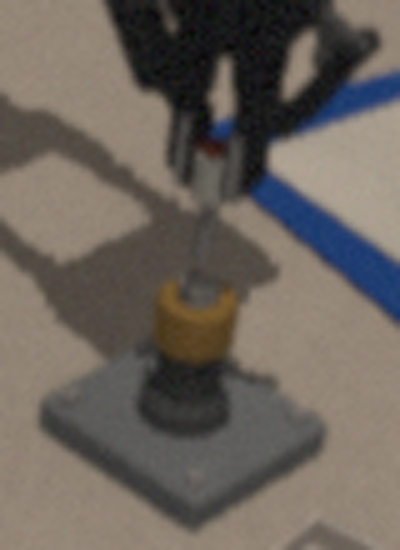

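In the crop the mouth ring centre is at about (378,154) and the shank tip axis at u about 391. The tip therefore has to go 1–2 mm towards −y of the tool.

```bash
python3 -c "
from h import *
d=load('w7'); m=ray_z(d,240+378/5,180+154/5,.101); print('mouth',m)
s=manip.state();M=rot(s['ee_rot']);ctr=s['tool_pos']+M@np.array([0,0,.039])
f=w2px(d,ctr+M@np.array([.004,0,0])); print('pred tip front in crop',(f[0]-240)*5,(f[1]-180)*5)
print('share',M.T@(m-ctr)/.03)
plan(list(m[:2])+[.155])
"
```

```text
mouth [0.59107022 0.16556305 0.101     ]
pred tip front in crop 384.9194923764307 196.22798911123994
share [ 0.14345433 -0.03542477  0.56739325]
tool y heading 0.3455 tilt z [ 1.2e-03  1.0e-04 -1.0e+00] shift shares [ 0.143 -0.033  0.067]
```

```bash
python3 -c "
from h import *
crop('w7',280,185,350,265,9,'c_w7b');crop('s7',388,130,428,190,10,'c_s7b')"
```

```text
(no output)
```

View pics/c_w7b.png

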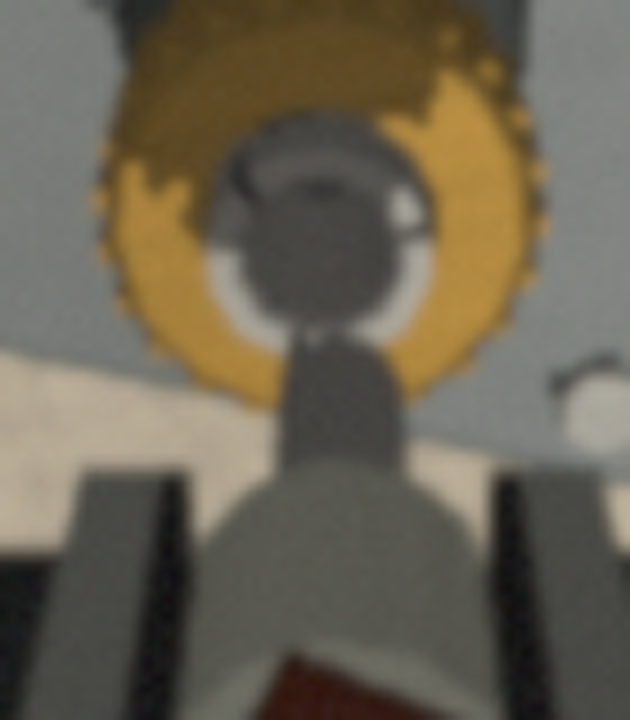

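View pics/c_s7b.png

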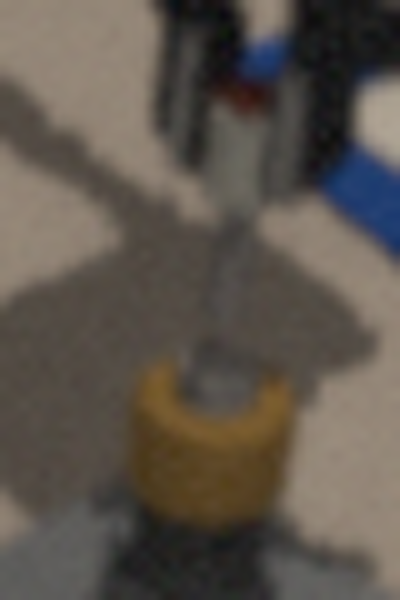

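```bash
python3 -c "
from h import *
d=load('w7'); s7=load('s7'); m=ray_z(d,315.8,212.8,.101); print('mouth wrist',m)
s=manip.state();M=rot(s['ee_rot']);tcp=np.array(s['tool_pos']);tipz=tcp[2]-.039
t=ray_z(d,318,222.2,tipz); tip=t-M@np.array([.004,0,0]); print('tip wrist',tip,'tcp',tcp)
print('rel shares',M.T@(m-tip)/.03)
# scene predictions in crop s7b
f=lambda p:tuple(round((a-b)*10) for a,b in zip(w2px(s7,p),(388,130)))
print('sc tip at tcp',f([tcp[0],tcp[1],tipz]),'shoulder',f([tcp[0],tcp[1],tcp[2]-.003]))
for mm in ([.592,.1627,.101],list(m)): print('sc mouth',f(mm), 'nut top/bot',f(mm[:2]+[.092]),f(mm[:2]+[.066]))
"
```

```text
mouth wrist [0.59175661 0.16409639 0.101     ]
tip wrist [0.59493059 0.16002367 0.11802594] tcp [0.59345886 0.16186993 0.15702453]
rel shares [ 0.16376429 -0.05424503  0.5674102 ]
sc tip at tcp (222, 311) shoulder (239, 185)
sc mouth (214, 365) nut top/bot (210, 395) (199, 481)
sc mouth (217, 363) nut top/bot (213, 393) (202, 478)
```

>>> servo_tool:
  commands:
    - [[0.13, -0.05, 0], [0, 0, 0], -1]
    - [[0, 0, 0.2], [0, 0, 0], -1]
    - [[0, 0, 0.2], [0, 0, 0], -1]
    - [[0, 0, 0], [0, 0, 0], -1]
    - [[0, 0, 0], [0, 0, 0], -1]
    - [[0, 0, 0], [0, 0, 0], -1]
    - [[0, 0, 0], [0, 0, 0], -1]

```text
clock: 10.9
tool_pos: [0.5905, 0.1652, 0.1446]
ee_rot: [0.0, 0.575, 0.818, 0.0]
force: [0.8, 0.1, -1.0]
gripper_width: 0.0189
```

```bash
python3 -c "
from h import *
st();grab('wrist','w8');st(); grab('scene','s8')
crop('w8',280,185,350,265,9,'c_w8b');crop('s8',388,130,428,190,10,'c_s8b')"
```

```text
{'clock': 10.9, 'qpos': [0.076, 0.3309, 1.5688, -0.0, 1.2414, -0.2697], 'qd': [0.0003, -0.0016, -0.0012, 0.0012, 0.0009, 0.0001], 'joint_efforts': [0.0068, -45.0586, -31.7513, -0.0012, 0.0017, -0.0], 'tool_pos': [0.5905, 0.1652, 0.1446], 'ee_rot': [0.0002, 0.5749, 0.8182, 0.0002], 'force': [0.7602, 0.1202, -0.9787], 'moment': [0.0262, -0.0483, 0.0104], 'gripper_width': 0.0189}
{'clock': 10.95, 'qpos': [0.076, 0.3309, 1.5689, -0.0, 1.2414, -0.2697], 'qd': [0.0002, -0.0007, -0.0015, -0.0009, -0.0003, 0.0001], 'joint_efforts': [0.0029, -45.1083, -31.7955, -0.0011, -0.0002, -0.0], 'tool_pos': [0.5904, 0.1652, 0.1445], 'ee_rot': [0.0002, 0.575, 0.8182, 0.0001], 'force': [-0.0848, 0.8766, -1.0516], 'moment': [0.0128, 0.0099, 0.0693], 'gripper_width': 0.0181}
```

View pics/c_w8b.png

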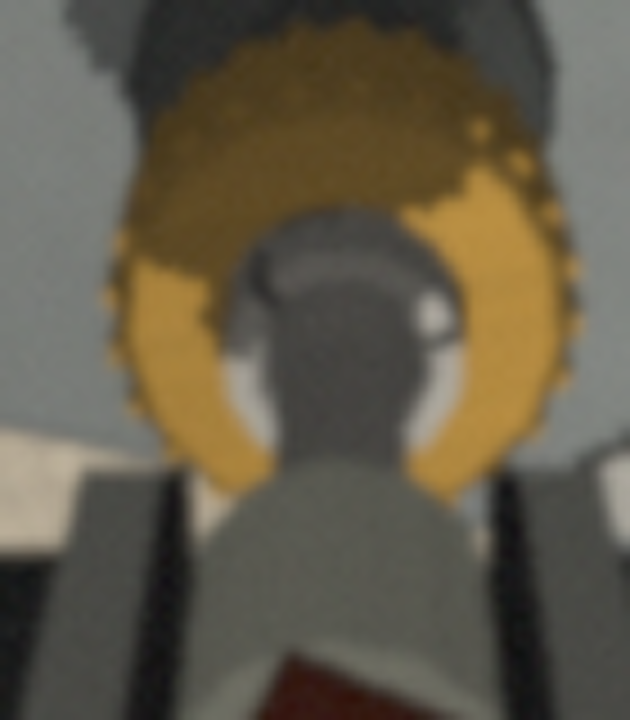

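View pics/c_s8b.png

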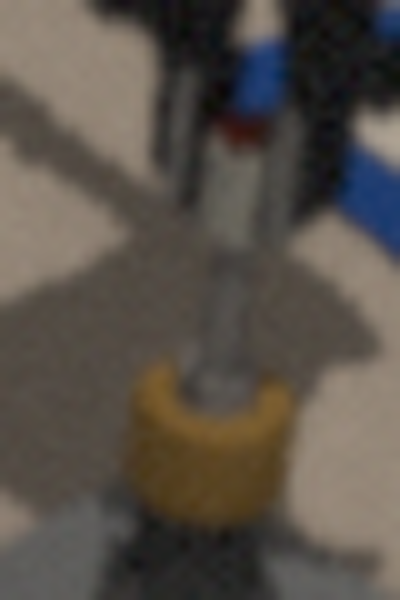

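```bash
python3 -c "
from h import *
d=load('w8'); s8=load('s8'); m=ray_z(d,318.2,224.4,.101); print('mouth wrist',m)
s=manip.state();M=rot(s['ee_rot']);tcp=np.array(s['tool_pos']);tipz=tcp[2]-.039
t=ray_z(d,318.1,222.2,tipz); tip=t-M@np.array([.004,0,0]); print('tip wrist',tip,'tcp',tcp)
print('rel shares',M.T@(m-tip)/.03)
f=lambda p:tuple(round((a-b)*10) for a,b in zip(w2px(s8,p),(388,130)))
print('sc tip at tcp',f([tcp[0],tcp[1],tipz]),'shoulder',f([tcp[0],tcp[1],tcp[2]-.003]), 'tip dy+1',f(list(tcp[:2]+M[:2,1]*.001)+[tipz]),'tip dx+1',f(list(tcp[:2]+M[:2,0]*.001)+[tipz]))
print(M[:,2])
"
```

```text
mouth wrist [0.59145474 0.16423932 0.101     ]
tip wrist [0.59153764 0.16374337 0.10553897] tcp [0.59042383 0.16519439 0.1445385 ]
rel shares [0.01650784 0.00293614 0.15129829]
sc tip at tcp (219, 344) shoulder (235, 219) tip dy+1 (223, 345) tip dx+1 (221, 342)
[ 4.48224631e-04  3.64984411e-05 -9.99999899e-01]
```

The wrist view puts the shank tip over the mouth to within about 0.5 mm. The scene view agrees to within about 1.5 mm. Lowering slowly into the bore.

>>> servo_tool:
  commands:
    - [[0.02, 0, 0.1], [0, 0, 0], -1]
    - [[0, 0, 0.1], [0, 0, 0], -1]
    - [[0, 0, 0.1], [0, 0, 0], -1]
    - [[0, 0, 0], [0, 0, 0], -1]

```text
clock: 11.4
tool_pos: [0.5896, 0.1657, 0.1345]
ee_rot: [-0.001, 0.575, 0.818, -0.0]
force: [0.0, 0.4, -0.7]
gripper_width: 0.0184
```

```bash
python3 -c "
from h import *
st();grab('wrist','w9')
crop('w9',280,185,350,265,9,'c_w9b')"
```

```text
{'clock': 11.4, 'qpos': [0.077, 0.3415, 1.5767, -0.0001, 1.2248, -0.2688], 'qd': [0.0001, -0.0048, -0.0085, -0.0004, 0.0057, 0.0006], 'joint_efforts': [0.0344, -45.5588, -31.8038, 0.0172, -0.0399, 0.0001], 'tool_pos': [0.5896, 0.1657, 0.1345], 'ee_rot': [-0.0005, 0.5749, 0.8182, -0.0005], 'force': [0.0484, 0.3563, -0.6921], 'moment': [-0.0025, 0.0243, -0.0211], 'gripper_width': 0.0184}
```

View pics/c_w9b.png

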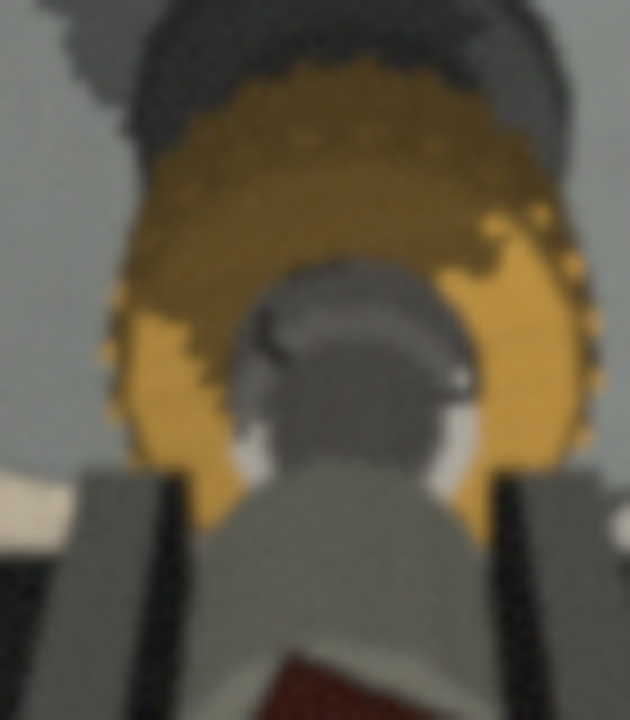

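>>> servo_tool:
  commands:
    - [[0, 0.02, 0.1], [0, 0, 0], -1]
    - [[0, 0, 0.1], [0, 0, 0], -1]
    - [[0, 0, 0.1], [0, 0, 0], -1]
    - [[0, 0, 0], [0, 0, 0], -1]

```text
clock: 11.85
tool_pos: [0.5901, 0.1659, 0.1255]
ee_rot: [-0.0, 0.575, 0.818, -0.0]
force: [0.3, 0.3, -1.3]
gripper_width: 0.0188
```

>>> servo_tool:
  commands:
    - [[0, 0, 0.1], [0, 0, 0], -1]
    - [[0, 0, 0.1], [0, 0, 0], -1]
    - [[0, 0, 0.1], [0, 0, 0], -1]
    - [[0, 0, 0], [0, 0, 0], -1]

```text
clock: 12.25
tool_pos: [0.5902, 0.1659, 0.1166]
ee_rot: [-0.0, 0.575, 0.818, -0.0]
force: [-0.3, 1.1, -0.6]
gripper_width: 0.0185
```

```bash
python3 -c "
from h import *
st();grab('wrist','w10');grab('scene','s10')
crop('w10',280,185,350,265,9,'c_w10b');crop('s10',388,130,428,190,10,'c_s10b')"
```

```text
{'clock': 12.25, 'qpos': [0.0773, 0.3633, 1.5868, -0.0, 1.1926, -0.2685], 'qd': [0.0003, -0.0053, -0.008, 0.0007, 0.0059, -0.0006], 'joint_efforts': [-0.0318, -45.8837, -31.3383, -0.0015, -0.0631, -0.0], 'tool_pos': [0.5902, 0.1659, 0.1166], 'ee_rot': [-0.0004, 0.5749, 0.8182, -0.0004], 'force': [-0.2723, 1.0538, -0.606], 'moment': [-0.0052, 0.0568, 0.0137], 'gripper_width': 0.0185}
```

View pics/c_w10b.png

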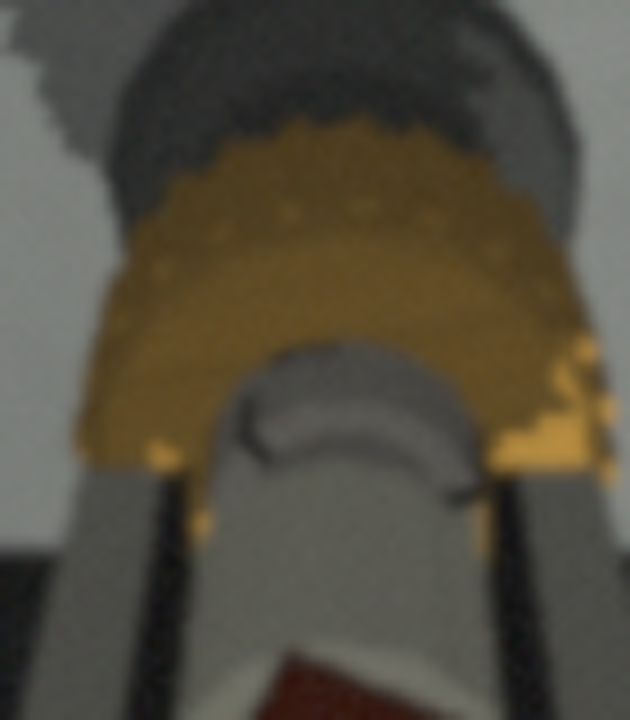

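View pics/c_s10b.png

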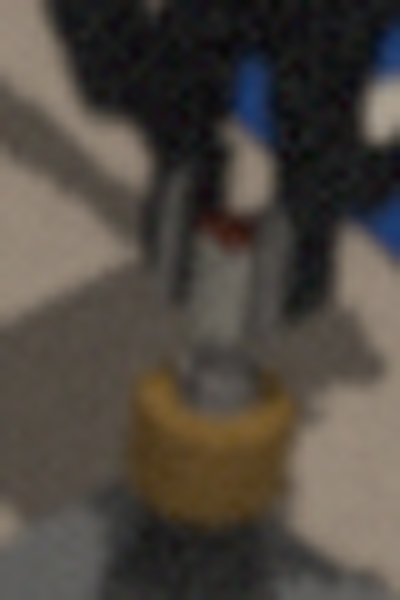

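The shank is in the bore with no side force, and the shoulder is about 12 mm above the mouth and centred on it. Pushing on gently.

>>> servo_tool:
  commands:
    - [[0, 0, 0.08], [0, 0, 0], -1]
    - [[0, 0, 0.08], [0, 0, 0], -1]
    - [[0, 0, 0.05], [0, 0, 0], -1]
    - [[0, 0, 0], [0, 0, 0], -1]

```text
clock: 12.75
tool_pos: [0.5904, 0.166, 0.1106]
ee_rot: [-0.0, 0.575, 0.818, -0.0]
force: [-1.2, -0.4, -0.7]
gripper_width: 0.0184
```

>>> servo_tool:
  commands:
    - [[0, 0, 0.06], [0, 0, 0], -1]
    - [[0, 0, 0.06], [0, 0, 0], -1]
    - [[0, 0, 0], [0, 0, 0], -1]

```text
clock: 13.05
tool_pos: [0.5904, 0.166, 0.107]
ee_rot: [-0.0, 0.575, 0.818, -0.0]
force: [-0.2, -1.0, -1.7]
gripper_width: 0.0187
```

>>> servo_tool:
  commands:
    - [[0, 0, 0.06], [0, 0, 0], -1]
    - [[0, 0, 0], [0, 0, 0], -1]

```text
clock: 13.25
tool_pos: [0.5904, 0.166, 0.1052]
ee_rot: [-0.0, 0.575, 0.818, -0.0]
force: [-1.1, 0.4, -1.6]
gripper_width: 0.0185
```

```bash
python3 -c "
from h import *
st();grab('wrist','w11');grab('scene','s11')
crop('w11',280,185,350,300,6,'c_w11b');crop('s11',388,130,428,190,10,'c_s11b')"
```

```text
{'clock': 13.25, 'qpos': [0.0773, 0.3771, 1.5934, 0.0, 1.1714, -0.2685], 'qd': [-0.0001, -0.0007, -0.0006, -0.0016, 0.0012, 0.0001], 'joint_efforts': [0.0578, -46.4874, -31.4012, 0.0546, -0.1442, 0.0006], 'tool_pos': [0.5904, 0.166, 0.1052], 'ee_rot': [-0.0001, 0.5749, 0.8182, -0.0001], 'force': [-1.0656, 0.3907, -1.6436], 'moment': [-0.0805, 0.092, 0.0151], 'gripper_width': 0.0185}
```

View pics/c_w11b.png

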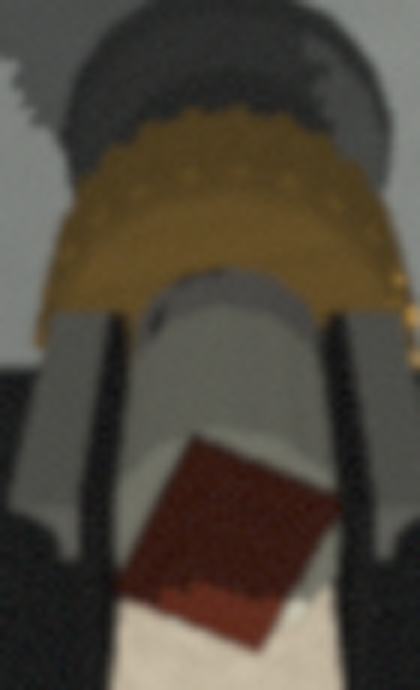

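View pics/c_s11b.png

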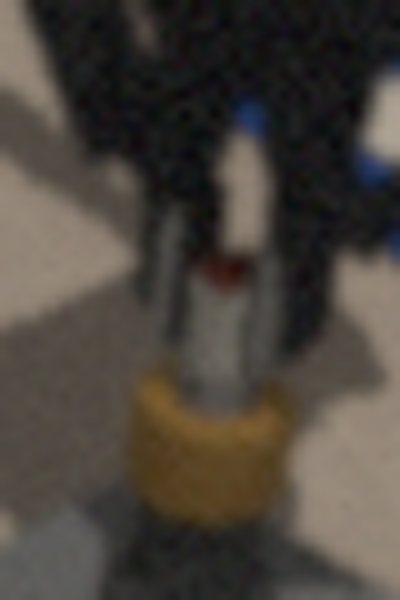

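>>> servo_tool:
  commands:
    - [[0, 0, 0.04], [0, 0, 0], -1]
    - [[0, 0, 0], [0, 0, 0], -1]

```text
clock: 13.55
tool_pos: [0.5905, 0.166, 0.1042]
ee_rot: [-0.0, 0.575, 0.818, -0.0]
force: [-1.4, 0.0, -1.3]
gripper_width: 0.0182
```

>>> servo_tool:
  commands:
    - [[0, 0, 0.04], [0, 0, 0], -1]
    - [[0, 0, 0], [0, 0, 0], -1]

```text
clock: 13.75
tool_pos: [0.5906, 0.166, 0.1041]
ee_rot: [-0.0, 0.575, 0.818, -0.0]
force: [-4.2, -0.5, 5.4]
gripper_width: 0.0183
```

>>> servo_tool:
  commands:
    - [[0, 0, 0.04], [0, 0, 0], -1]
    - [[0, 0, 0], [0, 0, 0], -1]

```text
clock: 13.95
tool_pos: [0.5906, 0.166, 0.104]
ee_rot: [0.0, 0.575, 0.818, -0.0]
force: [-7.3, -1.5, 11.3]
gripper_width: 0.0183
```

>>> servo_tool:
  commands:
    - [[0, 0, 0.03], [0, 0, 0], -1]
    - [[0, 0, 0], [0, 0, 0], -1]

```text
clock: 14.15
tool_pos: [0.5907, 0.166, 0.1039]
ee_rot: [0.0, 0.575, 0.818, -0.0]
force: [-10.5, -0.8, 16.3]
gripper_width: 0.0181
```

```bash
python3 -c "
from h import *
st();grab('wrist','w12');grab('scene','s12')
crop('w12',270,185,360,300,6,'c_w12b');crop('s12',388,140,428,190,12,'c_s12b')"
```

```text
{'clock': 14.15, 'qpos': [0.0775, 0.3793, 1.5934, -0.0005, 1.1692, -0.2685], 'qd': [0.0003, -0.0007, 0.002, 0.0011, -0.0006, 0.0007], 'joint_efforts': [-0.518, -37.9538, -28.6443, 0.3313, -3.0174, -0.0179], 'tool_pos': [0.5907, 0.166, 0.1039], 'ee_rot': [0.0, 0.5748, 0.8183, -0.0003], 'force': [-10.5417, -0.8496, 16.3235], 'moment': [-0.3465, 1.6902, -0.0521], 'gripper_width': 0.0181}
```

View pics/c_w12b.png

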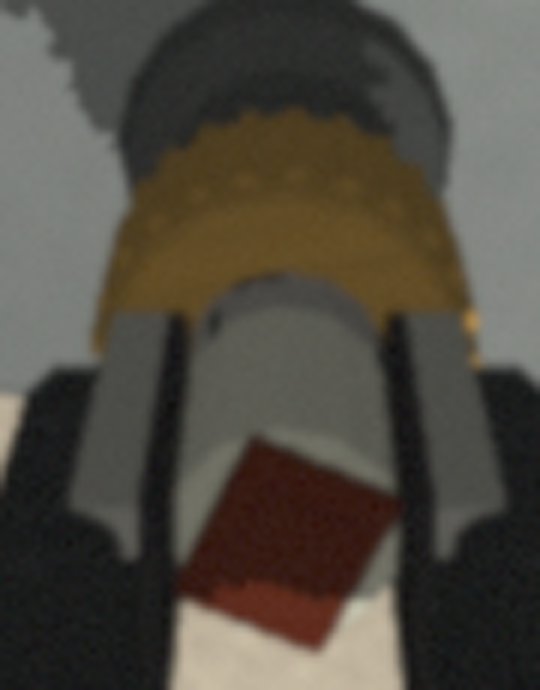

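View pics/c_s12b.png

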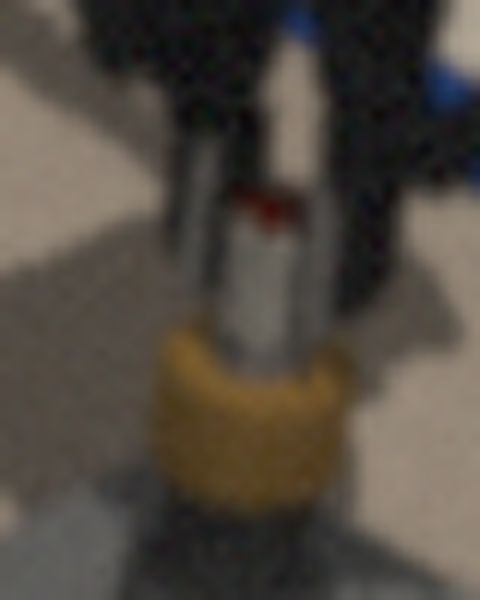

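```bash
python3 -c "
from h import *
s=load('s12'); w=load('w12')
for xy in ((.592,.1635),(.5904,.1655)):
  for z in (.092,.101,.125,.129,.133): print(xy,z,[round((a-b)*12) for a,b in zip(w2px(s,[*xy,z]),(388,140))],[round((a-b)*6) for a,b in zip(w2px(w,[*xy,z]),(270,185))])
dep=s['depth']; print(np.round(dep[150:172:2,404:416],3))
"
```

```text
(0.592, 0.1635) 0.092 [255, 353] [288, 367]
(0.592, 0.1635) 0.101 [259, 317] [288, 409]
(0.592, 0.1635) 0.125 [272, 219] [289, 547]
(0.592, 0.1635) 0.129 [274, 202] [289, 574]
(0.592, 0.1635) 0.133 [277, 185] [289, 603]
(0.5904, 0.1655) 0.092 [257, 346] [280, 346]
(0.5904, 0.1655) 0.101 [262, 310] [280, 387]
(0.5904, 0.1655) 0.125 [275, 212] [279, 521]
(0.5904, 0.1655) 0.129 [277, 195] [279, 548]
(0.5904, 0.1655) 0.133 [279, 178] [279, 577]
[[1.075 1.074 1.074 1.08  1.084 1.085 0.    0.    1.341 1.343 1.339 1.053]
 [1.081 1.081 1.078 1.078 1.086 1.09  1.097 1.333 1.333 1.331 1.057 1.058]
 [1.084 1.079 1.083 1.082 1.089 1.096 1.105 1.325 1.326 1.324 1.066 1.056]
 [1.089 1.083 1.082 1.094 1.09  1.09  1.087 1.088 1.09  1.07  1.066 1.063]
 [1.09  1.085 1.09  1.091 1.089 1.082 1.082 1.083 1.082 1.073 1.068 1.07 ]
 [1.096 1.091 1.091 1.088 1.085 1.083 1.083 1.082 1.079 1.078 1.073 1.068]
 [1.097 1.097 1.101 1.095 1.089 1.087 1.084 1.085 1.085 1.076 1.075 1.074]
 [1.096 1.098 1.102 1.092 1.092 1.089 1.09  1.093 1.083 1.08  1.081 1.081]
 [1.119 1.116 1.099 1.097 1.093 1.091 1.094 1.09  1.088 1.083 1.083 1.089]
 [1.114 1.115 1.105 1.098 1.097 1.098 1.099 1.096 1.098 1.089 1.088 1.094]
 [1.108 1.103 1.103 1.1   1.103 1.098 1.097 1.1   1.102 1.106 1.105 1.106]]
```

The press-down stopped rigidly at TCP z = 0.104, exactly the expected home height, at about 17 N. In the scene crop the chip is at v about 200, against 202 predicted for a chip top at 129 mm. That reads as home. Easing the load, releasing and backing straight up.

>>> servo_tool:
  commands:
    - [[0, 0, -0.05], [0, 0, 0], -1]
    - [[0, 0, 0], [0, 0, 0], -0.5]
    - [[0, 0, 0], [0, 0, 0], -0.3]
    - [[0, 0, 0], [0, 0, 0], 0.2]
    - [[0, 0, 0], [0, 0, 0], 1]
    - [[0, 0, 0], [0, 0, 0], 1]
    - [[0, 0, 0], [0, 0, 0], 1]

```text
clock: 14.95
tool_pos: [0.5906, 0.166, 0.1025]
ee_rot: [-0.0, 0.575, 0.818, 0.0]
force: [0.6, -1.0, 0.5]
gripper_width: 0.0847
```

```bash
python3 -c "
from h import *
st();grab('wrist','w13');grab('scene','s13')
crop('w13',230,165,390,300,5,'c_w13b');crop('s13',388,140,428,190,12,'c_s13b')"
```

```text
{'clock': 14.95, 'qpos': [0.0772, 0.3807, 1.5947, 0.0, 1.1662, -0.2685], 'qd': [-0.001, 0.0005, -0.0024, -0.0005, 0.0009, 0.0005], 'joint_efforts': [-0.0028, -45.4114, -30.2963, 0.0002, -0.0045, -0.0], 'tool_pos': [0.5906, 0.166, 0.1025], 'ee_rot': [-0.0, 0.575, 0.8182, 0.0], 'force': [0.6322, -0.9588, 0.4766], 'moment': [-0.0036, -0.0461, -0.0758], 'gripper_width': 0.0847}
```

View pics/c_w13b.png

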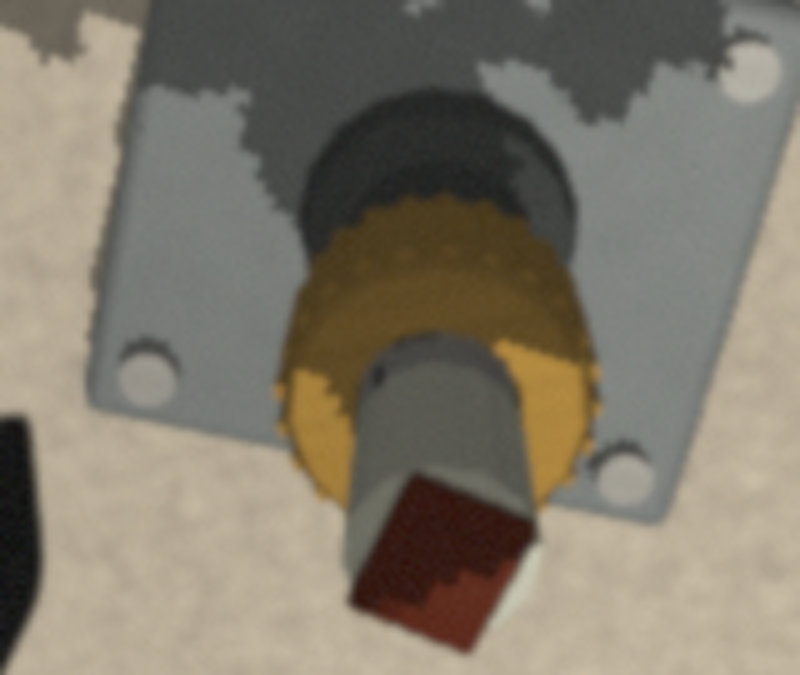

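View pics/c_s13b.png

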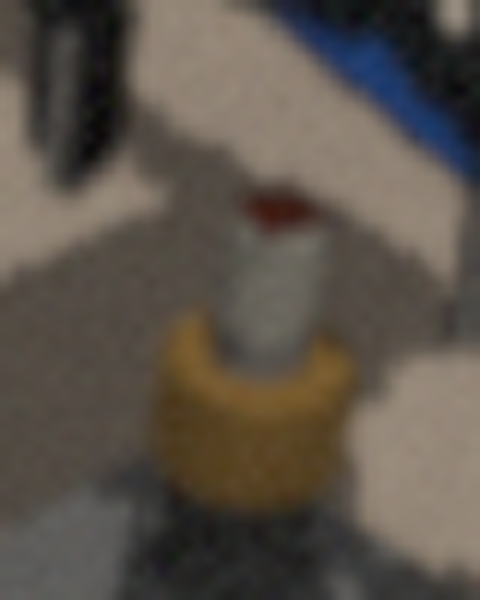

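The stub stands upright in the stand, its barrel directly on the sleeve with no dark gap; the chip is at wrist pixel (319,277.6). I'll rotate the open hand −1.5 rad around it. That gives the tightening stroke room, and comparing the chip's pixels before and after shows the true axis offset.

>>> servo_tool:
  commands:
    - [[0, 0, 0], [0, 0, -0.5], 1]
    - [[0, 0, 0], [0, 0, -1], 1]
    - [[0, 0, 0], [0, 0, -1], 1]
    - [[0, 0, 0], [0, 0, -1], 1]
    - [[0, 0, 0], [0, 0, -1], 1]
    - [[0, 0, 0], [0, 0, -1], 1]
    - [[0, 0, 0], [0, 0, -1], 1]
    - [[0, 0, 0], [0, 0, -1], 1]
    - [[0, 0, 0], [0, 0, -1], 1]
    - [[0, 0, 0], [0, 0, -1], 1]
    - [[0, 0, 0], [0, 0, -0.5], 1]
    - [[0, 0, 0], [0, 0, 0], 1]

```text
clock: 16.25
tool_pos: [0.5906, 0.166, 0.1026]
ee_rot: [0.0, -0.137, 0.991, 0.0]
force: [0.5, -0.4, -0.2]
gripper_width: 0.0853
```

>>> servo_tool:
  commands:
    - [[0, 0, 0], [0, 0, 0], 1]
    - [[0, 0, 0], [0, 0, 0], 1]

```text
clock: 16.45
tool_pos: [0.5906, 0.166, 0.1026]
ee_rot: [0.0, -0.136, 0.991, -0.0]
force: [0.0, -0.0, -0.7]
gripper_width: 0.0853
```

```bash
python3 -c "
from h import *
st();grab('wrist','w14')
crop('w14',230,165,390,300,5,'c_w14b');plan([.591,.1645,.0625])"
```

```text
{'clock': 16.45, 'qpos': [0.0772, 0.3805, 1.5947, -0.0, 1.1663, -1.7671], 'qd': [-0.0006, -0.0012, 0.001, 0.0003, 0.0007, -0.0059], 'joint_efforts': [0.0008, -45.454, -30.3189, -0.0002, -0.0, 0.0107], 'tool_pos': [0.5906, 0.166, 0.1026], 'ee_rot': [0.0, -0.1364, 0.9907, -0.0], 'force': [0.0289, -0.0333, -0.6766], 'moment': [0.0604, 0.0479, 0.0225], 'gripper_width': 0.0853}
tool y heading 1.8447 tilt z [ 1.e-04  0.e+00 -1.e+00] shift shares [ 1.000e-03 -5.100e-02  1.338e+00]
```

View pics/c_w14b.png

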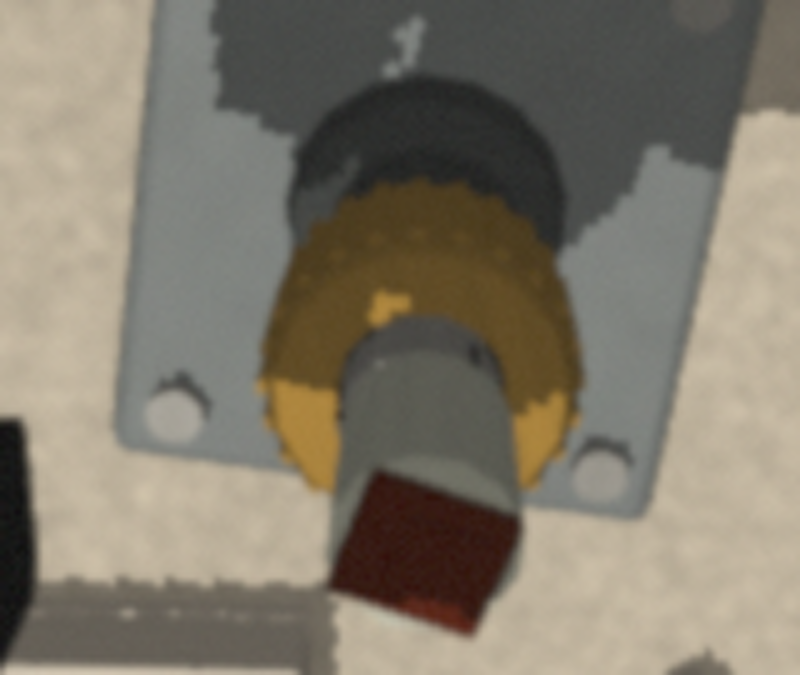

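View pics/w14.png

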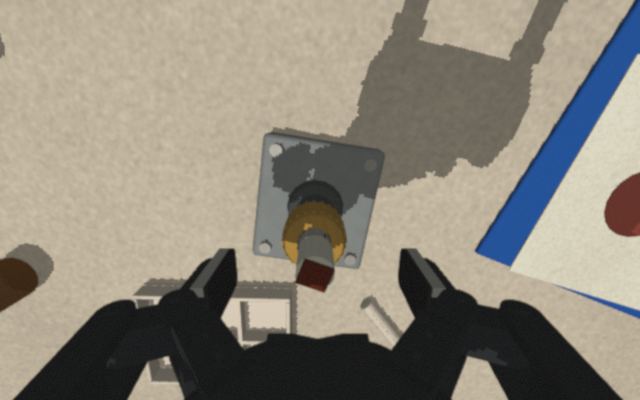

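Between the two views the chip moved from crop (443,563) to (425,552) and the nut centre from u=440 to 422. Solving for the axis, with the camera bias taken out.

```bash
python3 -c "
from h import *
a=load('w13');b=load('w14')
f=lambda d,u,v,z:ray_z(d,230+u/5,165+v/5,z)[:2]
p1=f(a,443,563,.129);p2=f(b,425,552.5,.129); print('chip',p1,p2)
h1,h2=.347,1.8447
def G(h): return np.array([[np.sin(h),np.cos(h)],[-np.cos(h),np.sin(h)]])
# x_t=(sin h,-cos h) y_t=(cos h,sin h)
A=np.r_[np.c_[np.eye(2),G(h1)],np.c_[np.eye(2),G(h2)]]
s=np.linalg.solve(A,np.r_[p1,p2]);print('axis',s[:2],'bias tool',s[2:])
# nut flanks only u
q1=f(a,440,385,.088);q2=f(b,422,372,.088);s2=np.linalg.solve(A,np.r_[q1,q2]);print('nut',q1,q2,s2)
tcp=np.array([.5906,.166]);print('offset in tool now mm',G(h2).T@(s[:2]-tcp)*1e3,G(h2).T@(s2[:2]-tcp)*1e3)
"
```

```text
chip [0.59121118 0.16605571] [0.58967483 0.16418595]
axis [0.59144884 0.16429434] bias tool [-0.0017372  0.0003755]
nut [0.59138189 0.16500075] [0.59025612 0.16361095] [ 5.91566654e-01  1.63700240e-01 -1.28583111e-03  2.68526289e-04]
offset in tool now mm [ 0.35583531 -1.87167738] [ 0.30855332 -2.47550206]
```

>>> servo_tool:
  commands:
    - [[-0.01, -0.073, 0], [0, 0, 0], 1]
    - [[0, 0, 0.3], [0, 0, 0], 1]
    - [[0, 0, 0.4], [0, 0, 0], 1]
    - [[0, 0, 0.4], [0, 0, 0], 1]
    - [[0, 0, 0.25], [0, 0, 0], 1]
    - [[0, 0, 0], [0, 0, 0], 1]
    - [[0, 0, 0], [0, 0, 0], 1]

```text
clock: 17.2
tool_pos: [0.5914, 0.164, 0.0618]
ee_rot: [-0.0, -0.137, 0.991, 0.0]
force: [-0.7, 0.1, 1.3]
gripper_width: 0.0857
```

```bash
python3 -c "
from h import *
st();plan([.5915,.1641,.062]);grab('wrist','w15');grab('scene','s15');crop('s15',368,100,448,200,6,'c_s15')"
```

```text
{'clock': 17.2, 'qpos': [0.0738, 0.4354, 1.612, -0.0, 1.0947, -1.7719], 'qd': [0.0001, -0.0143, -0.0147, 0.0018, 0.0025, -0.0013], 'joint_efforts': [0.0061, -45.4033, -28.4197, -0.0012, 0.0259, 0.0004], 'tool_pos': [0.5914, 0.164, 0.0618], 'ee_rot': [-0.0002, -0.1371, 0.9906, 0.0], 'force': [-0.6502, 0.0537, 1.3233], 'moment': [-0.0283, 0.0547, -0.0016], 'gripper_width': 0.0857}
tool y heading 1.8458 tilt z [-5.e-04 -1.e-04 -1.e+00] shift shares [-0.005  0.003 -0.006]
```

View pics/w15.png

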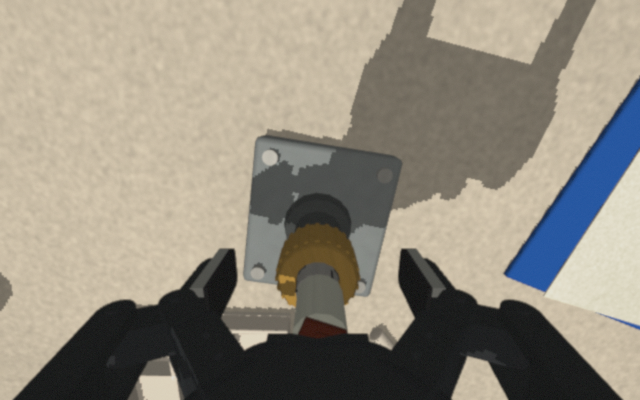

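View pics/c_s15.png

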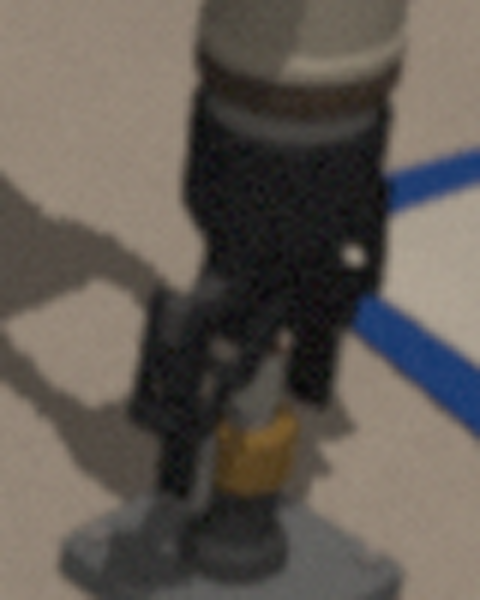

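The nut is centred between the pads (u 278–358, hand centre about 318) and the chip is clear under the palm. Closing at 70 N.

>>> servo_tool:
  commands:
    - [[0, 0, 0], [0, 0, 0], 0.4]
    - [[0, 0, 0], [0, 0, 0], 0.15]
    - [[0, 0, 0], [0, 0, 0], 0]
    - [[0, 0, 0], [0, 0, 0], -1]
    - [[0, 0, 0], [0, 0, 0], -1]
    - [[0, 0, 0], [0, 0, 0], -1]
    - [[0, 0, 0], [0, 0, 0], -1]
  force: 70

```text
clock: 18.0
tool_pos: [0.5917, 0.164, 0.0628]
ee_rot: [0.0, -0.137, 0.991, -0.0]
force: [-2.9, -0.0, 5.2]
gripper_width: 0.0378
```

```bash
python3 -c "
from h import *
st()"
```

```text
{'clock': 18.0, 'qpos': [0.0738, 0.4342, 1.6115, -0.0, 1.0956, -1.7719], 'qd': [0.0014, -0.0005, -0.0008, 0.0006, -0.0006, -0.0008], 'joint_efforts': [-0.1768, -43.4604, -28.0878, 0.023, -0.73, -0.0245], 'tool_pos': [0.5917, 0.164, 0.0628], 'ee_rot': [0.0001, -0.1371, 0.9906, -0.0], 'force': [-2.912, -0.0324, 5.24], 'moment': [-0.0485, 0.3699, -0.0414], 'gripper_width': 0.0378}
```

>>> servo_tool:
  commands:
    - [[0, 0, 0], [0, 0, 0.3], -1]
    - [[0, 0, 0], [0, 0, 0.4], -1]
    - [[0, 0, 0], [0, 0, 0.4], -1]
    - [[0, 0, 0], [0, 0, 0.4], -1]

```text
clock: 18.4
tool_pos: [0.5917, 0.1639, 0.0628]
ee_rot: [0.0, -0.024, 1.0, -0.0]
force: [-3.0, -0.2, 5.4]
gripper_width: 0.038
```

```bash
cat > q.py <<'E'
from h import *
s=manip.state();M=rot(s['ee_rot']);print('t',s['clock'],'q6',round(s['qpos'][5],4),'head',round(float(np.arctan2(M[1,1],M[0,1])),4),'F',np.round(s['force'],2),'M',np.round(s['moment'],3),'tau6',round(s['joint_efforts'][5],3),'pos',np.round(s['tool_pos'],4),'w',round(s['gripper_width'],4))
E
python3 q.py
```

```text
t 18.4 q6 -1.5451 head 1.6192 F [-2.96 -0.16  5.43] M [-0.09   0.375  0.299] tau6 -0.321 pos [0.5917 0.1639 0.0628] w 0.038
```

>>> servo_tool:
  commands:
    - [[0, 0, 0], [0, 0, 0.4], -1]
    - [[0, 0, 0], [0, 0, 0.4], -1]
    - [[0, 0, 0], [0, 0, 0.4], -1]
    - [[0, 0, 0], [0, 0, 0.4], -1]
    - [[0, 0, 0], [0, 0, 0.4], -1]
    - [[0, 0, 0], [0, 0, 0.4], -1]
    - [[0, 0, 0], [0, 0, 0.4], -1]
    - [[0, 0, 0], [0, 0, 0.4], -1]

```text
clock: 19.2
tool_pos: [0.5916, 0.1637, 0.0627]
ee_rot: [0.0, 0.214, 0.977, -0.0]
force: [-2.7, -1.7, 5.4]
gripper_width: 0.0383
```

```bash
python3 q.py
```

```text
t 19.2 q6 -1.0652 head 1.1393 F [-2.75 -1.7   5.36] M [-0.246  0.45   0.341] tau6 -0.32 pos [0.5916 0.1637 0.0627] w 0.0383
```

>>> servo_tool:
  commands:
    - [[0, 0, 0], [0, 0, 0.4], -1]
    - [[0, 0, 0], [0, 0, 0.4], -1]
    - [[0, 0, 0], [0, 0, 0.4], -1]

```text
clock: 19.5
tool_pos: [0.5916, 0.1636, 0.0628]
ee_rot: [0.0, 0.301, 0.954, -0.0]
force: [-2.6, -0.2, 5.3]
gripper_width: 0.0381
```

```bash
python3 q.py
```

```text
t 19.5 q6 -0.8851 head 0.9593 F [-2.62 -0.19  5.28] M [-0.242  0.406  0.295] tau6 -0.318 pos [0.5916 0.1636 0.0628] w 0.0381
```

tau6 is steady at 0.32 N m in free turning, with side force under 3 N.

>>> servo_tool:
  commands:
    - [[0, 0, 0], [0, 0, 0.4], -1]
    - [[0, 0, 0], [0, 0, 0.4], -1]
    - [[0, 0, 0], [0, 0, 0.4], -1]

```text
clock: 19.8
tool_pos: [0.5916, 0.1636, 0.0628]
ee_rot: [0.0, 0.385, 0.923, -0.0]
force: [-2.5, -2.5, 5.6]
gripper_width: 0.0379
```

```bash
python3 q.py
```

```text
t 19.8 q6 -0.7051 head 0.7793 F [-2.54 -2.52  5.56] M [-0.244  0.484  0.311] tau6 -0.315 pos [0.5916 0.1636 0.0628] w 0.0379
```

>>> servo_tool:
  commands:
    - [[0, 0, 0], [0, 0, 0.4], -1]
    - [[0, 0, 0], [0, 0, 0.4], -1]

```text
clock: 20.0
tool_pos: [0.5915, 0.1636, 0.0627]
ee_rot: [0.0, 0.44, 0.898, -0.0]
force: [-2.9, -2.5, 6.6]
gripper_width: 0.0381
```

```bash
python3 q.py
```

```text
t 20.0 q6 -0.5852 head 0.6594 F [-2.94 -2.53  6.6 ] M [-0.227  0.544  0.267] tau6 -0.314 pos [0.5915 0.1636 0.0627] w 0.0381
```

>>> servo_tool:
  commands:
    - [[0, 0, 0], [0, 0, 0.4], -1]
    - [[0, 0, 0], [0, 0, 0.4], -1]
    - [[0, 0, 0], [0, 0, 0.4], -1]

```text
clock: 20.3
tool_pos: [0.5915, 0.1635, 0.0627]
ee_rot: [0.0, 0.519, 0.855, -0.001]
force: [-3.2, -2.2, 7.7]
gripper_width: 0.0381
```

```bash
python3 q.py
```

```text
t 20.3 q6 -0.4052 head 0.4794 F [-3.15 -2.22  7.65] M [-0.299  0.526  0.346] tau6 -0.285 pos [0.5915 0.1635 0.0627] w 0.0381
```

>>> servo_tool:
  commands:
    - [[0, 0, 0], [0, 0, 0.4], -1]
    - [[0, 0, 0], [0, 0, 0.4], -1]

```text
clock: 20.5
tool_pos: [0.5914, 0.1635, 0.0627]
ee_rot: [0.0, 0.569, 0.822, -0.001]
force: [-2.6, -1.6, 6.1]
gripper_width: 0.0386
```

```bash
python3 q.py
```

```text
t 20.5 q6 -0.2853 head 0.3595 F [-2.64 -1.57  6.14] M [-0.314  0.546  0.407] tau6 -0.247 pos [0.5914 0.1635 0.0627] w 0.0386
```

>>> servo_tool:
  commands:
    - [[0, 0, 0], [0, 0, 0.4], -1]

```text
clock: 20.6
tool_pos: [0.5914, 0.1635, 0.0627]
ee_rot: [0.0, 0.594, 0.805, -0.001]
force: [-2.9, -1.7, 7.1]
gripper_width: 0.0381
```

```bash
python3 q.py
```

```text
t 20.6 q6 -0.2253 head 0.2995 F [-2.88 -1.75  7.07] M [-0.347  0.594  0.421] tau6 -0.227 pos [0.5914 0.1635 0.0627] w 0.0381
```

>>> servo_tool:
  commands:
    - [[0, 0, 0], [0, 0, 0.4], -1]

```text
clock: 20.7
tool_pos: [0.5914, 0.1635, 0.0628]
ee_rot: [0.0, 0.618, 0.787, -0.001]
force: [-3.4, -2.8, 5.2]
gripper_width: 0.038
```

```bash
python3 q.py; python3 -c "
from h import *
grab('wrist','w16')"; python3 q.py
```

```text
t 20.7 q6 -0.1653 head 0.2396 F [-3.37 -2.83  5.22] M [-0.266  0.607  0.396] tau6 -0.206 pos [0.5914 0.1635 0.0628] w 0.038
t 20.75 q6 -0.1627 head 0.237 F [-3.55 -2.61  5.8 ] M [-0.278  0.582  0.164] tau6 0.328 pos [0.5914 0.1635 0.0627] w 0.0383
```

View pics/w16.png

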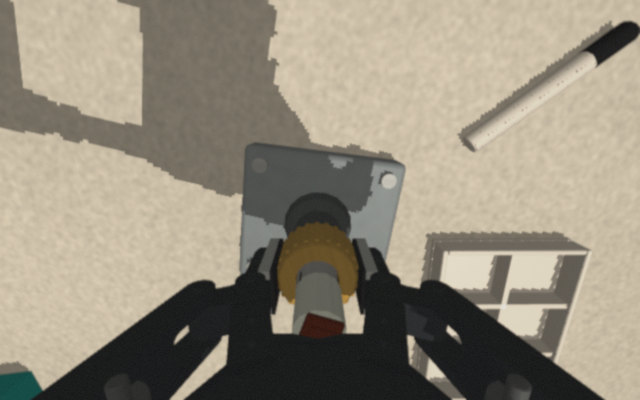

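```bash
python3 -c "
from h import *
for t in('w15','w16'): 
  im=cv2.imread(f'pics/{t}.png')[215:275,275:361]; im=cv2.convertScaleAbs(im,alpha=2.2); im=cv2.resize(im,None,fx=8,fy=8,interpolation=cv2.INTER_CUBIC); cv2.imwrite(f'pics/k_{t}.png',im)
"
```

```text
(no output)
```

View pics/k_w15.png

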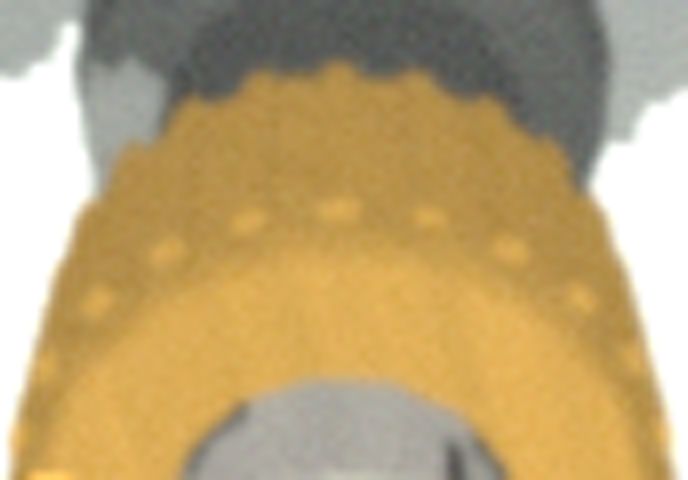

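View pics/k_w16.png

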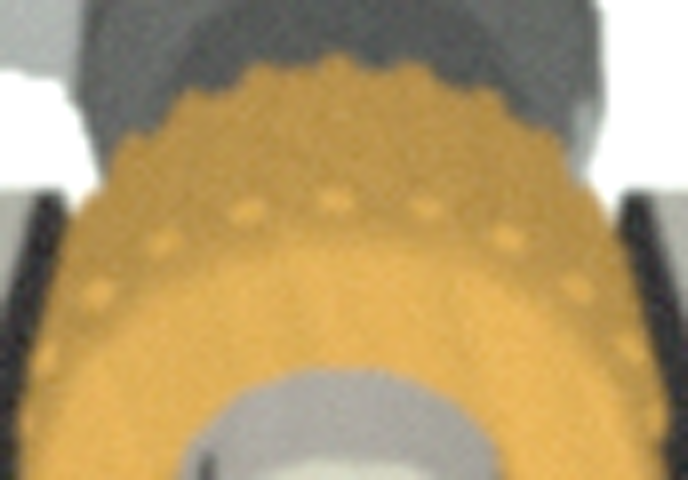

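The knurl marks sit at the same tool-frame pixels before and after the turn (338 against 337), so the nut followed the hand without slipping. tau6 starts rising at q6 of about −0.49, so the nut is about 0.33 rad past bite. Mz is +0.105 N m over free turning and tau6 +0.11. Both are within snug, so I'm letting go and lifting straight up.

>>> servo_tool:
  commands:
    - [[0, 0, 0], [0, 0, 0], -0.1]
    - [[0, 0, 0], [0, 0, 0], 0.2]
    - [[0, 0, 0], [0, 0, 0], 1]
    - [[0, 0, 0], [0, 0, 0], 1]
    - [[0, 0, 0], [0, 0, 0], 1]
    - [[0, 0, -0.3], [0, 0, 0], 1]
    - [[0, 0, -0.6], [0, 0, 0], 1]
    - [[0, 0, -0.9], [0, 0, 0], 1]
    - [[0, 0, -0.9], [0, 0, 0], 1]
    - [[0, 0, -0.9], [0, 0, 0], 1]
    - [[0, 0, -0.9], [0, 0, 0], 1]
    - [[0, 0, -0.5], [0, 0, 0], 1]

```text
clock: 21.95
tool_pos: [0.5927, 0.1641, 0.2157]
ee_rot: [0.002, 0.617, 0.787, 0.002]
force: [0.1, -1.2, -0.2]
gripper_width: 0.0856
```

```bash
python3 q.py; python3 -c "
from h import *
grab('wrist','w17');grab('scene','s17')
crop('w17',250,130,390,270,5,'c_w17');crop('s17',388,140,428,190,12,'c_s17')
s=load('s17');w=load('w17')
for z in (.092,.101,.125,.129): print(z,[round((a-b)*12) for a,b in zip(w2px(s,[.5915,.1640,z]),(388,140))],[round((a-b)*5) for a,b in zip(w2px(w,[.5915,.1640,z]),(250,130))])
"
```

```text
t 21.95 q6 -0.167 head 0.2408 F [ 0.15 -1.21 -0.2 ] M [ 0.041 -0.007  0.026] tau6 -0.0 pos [0.5927 0.1641 0.2157] w 0.0856
0.092 [255, 351] [328, 313]
0.101 [260, 315] [328, 326]
0.125 [272, 217] [327, 363]
0.129 [275, 200] [327, 370]
```

View pics/c_w17.png

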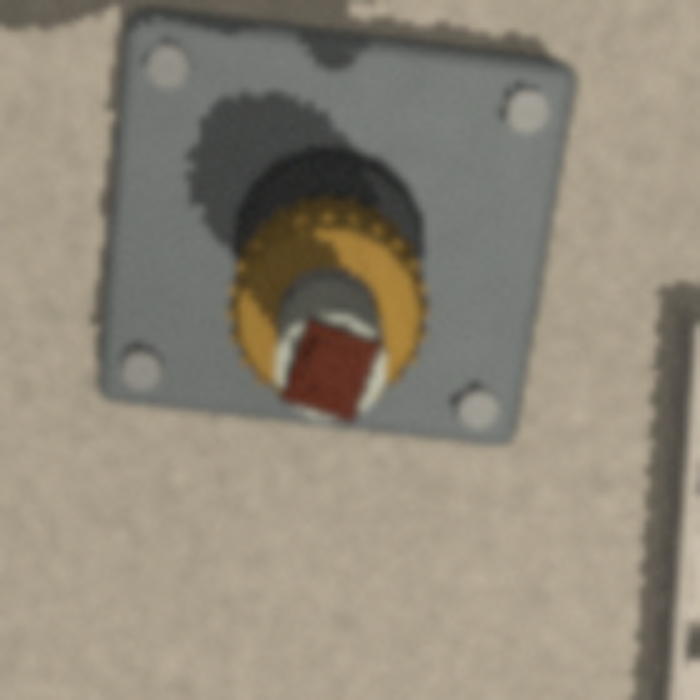

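View pics/c_s17.png

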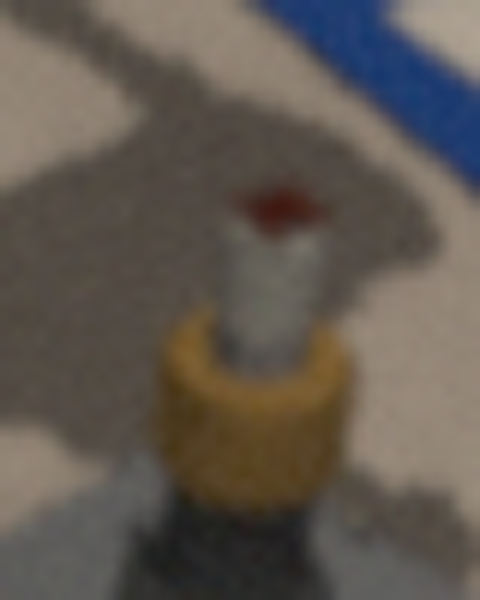

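View pics/s17.png

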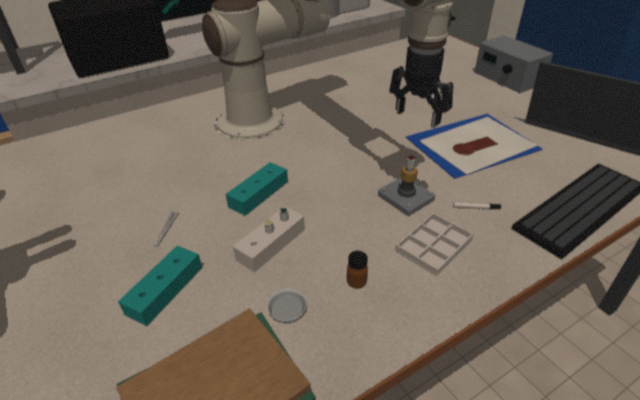

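The stub is upright and home: the chip is at crop (331,369), against (327,370) predicted for a top at 129 mm. The rest of the desk is unchanged. One depth check, then I'll hand in.

```bash
python3 -c "
from h import *
w=load('w17')
g=lambda u,v:np.median([px2w(w,250+u/5+i,130+v/5+j)[2] for i in(-1,0,1) for j in(-1,0,1)])
print('chip',g(331,369),'nut top',g(405,300),g(245,330),'base',g(480,250))
manip.close_job()"; 
```

```text
chip 0.1285548287332569 nut top 0.09124977970792325 0.0917358428233257 base 0.022003537367900505
the job is handed in; nothing more can be done
```

I moved the red-brown stub from the white rack into the collet stand, pushed it home, tightened the nut clockwise to snug, let go and handed the job in at about 22 s of the 72 s. `close_job` gave no verdict.

- **Fully home:** The push stopped rigidly at the expected height, at about 17 N. With the hand clear, the chip's top reads 128.6 mm by depth, against 129 mm when home. I never saw the separate 4–10 N spring-ball resistance, probably because it fell between readings.
- **Snug, but at the light end by torque:** I turned the nut about 1.61 rad in all, about 0.33 rad of it after the jaws bit (0.15–0.35 rad is snug). The knurl marks showed no slip. Torque rose only about 0.10–0.11 N m above free turning, just at the bottom of the 0.1–0.3 snug band and noisy by about ±0.03. The two checks agree only at their edges, and I chose not to tighten further.
- **Rest of the desk:** The last pictures show the other two stubs still in the rack, the bystanders looking unmoved and the hand clear of everything.

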